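# Click the waffle plate home and shut the waffle maker

### The arm

A 6-joint arm with a two-finger parallel gripper is mounted at the origin on a cart in front of the work surface, level with it; the furniture and walls round the work are solid. World frame = base frame: x ahead of the robot, y to its left, z up, the work surface at z = 0. Lengths are in m, angles in rad, forces in N, time in s.
With the tool pointing down it reaches from about 0.275 to 0.85 m from the base axis. Payload 19 kg.
Tool frame: the origin (TCP) lies between the finger pads; the fingertips stand 25 mm ahead of it and the grasp point (between the pads) lies 6 mm ahead of it (env.tip_extent is the distance from the TCP to the fingertips, in m); z points along the fingers, x is the direction in which the jaws open and shut, and the axes are right-handed (so a half turn about z gives the same grasp; the last joint's range is limited). The gripper opens to 85 mm and grips with 20 to 120 N. Pads are 22 mm wide; open, the fingers measure 114 mm over their backs; the gripper's body (76 mm by 85 mm) begins 54 mm behind the grasp point. The pads swing forward as they close: fully open they stand 13 mm farther back than shut.
Start: joints at [0.989, 0.15, 1.437, -0, 1.554, -0.134], TCP at [0.249, 0.518, 0.256] pointing down, gripper open.
Joint ranges: [-2.8, 2.8], [-0.68, 2.1], [0.12, 2.68], [-1.39, 4.53], [0.16, 2.79], [-2.81, 2.81]. Speed limits (rad/s): [1.89, 1.89, 2.22, 3.01, 3.01, 3.01].

### API

Orientations are given as a rotation vector (axis times angle).
In Python, from bench import env gives the robot as it stands.
- The arm moves only by the tool arm_command, never from a script. Its argument "rows" is a list of rows, each an object with "xyz": the shift along the world's x, y, z in mm, a list of three; "twist": the turn, a rotation vector about the world's x, y, z in rad, a list of three. A call has 1 to 5 rows; each row is the pose to reach, as a shift and turn from the pose measured when the call began; what a row does not reach only later rows make up. A row lasts 1/10 s, in which the tool goes at most 50 mm and 8.59 degrees, less where a joint would pass 70% of its speed; a pose out of reach is approached as far as the arm can. A call with a gripper value outside its range is refused whole. "gripper" is the finger opening in mm, from 0 to 85.4, set as the call begins (left out, the last holds). The fingers move at their own pace and stop on an object; "squeeze" is the grip in N (left out, the last holds). Time passes only in rows, so rows that repeat a pose let the fingers close. It gives the time, the measured TCP pose, the force and the opening at its end, in the units of the state.
- env.state(): the state, without advancing time (a new reading comes with each control period).
- env.capture(name): name is "scene" or "top" or "wrist"; returns the picture (420x560x3 uint8, red, green, blue); there is no depth.
- env.calibration(name): a dict with "fx", "fy", "cx", "cy" (pixels), "rvec" (rotation vector, rad) and "tvec" (3), from world to camera coordinates, as OpenCV has them. Camera axes: x right, y down, z forward; pixel columns grow to the right and rows downward; lengths in m; the calibration is good to about 2 mm. A picture is of the moment at which its call begins: read the wrist's pose just before it. calibration takes no time and is no camera call; for the wrist camera it gives the pose at the moment of the call.
- env.sign_off(): hands the job in, once; it reports no verdict.
The state is a dict: "clock": time; "q": joint angles; "dq": joint speeds; "joint_torque": joint torques, N m; "tool_pos": TCP position; "tool_rot": TCP orientation; "force": force on the tool from outside, world axes, zero at the start; "moment": the same for the moment, N m; "grip_width": opening from 0.0 (shut) to 1.0 (fully open).
Only numpy, scipy, OpenCV 4.12 (cv2) and the standard library are available. Lean on these libraries where they do the work, as an engineer would, in place of code of your own. Each camera call takes 0.05 s, during which the arm holds its last target.

### The job

Fit the waffle plate (the one with square pockets, not the one with parallel bars) into the open waffle maker and make sure, before you bring the lid down, that it has snapped fully home under the catches at both ends. Then shut the lid completely. Leave the barred plate and the other things on the worktop where they are.

Things in the scene. Friction and masses are not known exactly. Their poses are not given: they have to be found in the camera images.
- waffle_plate_mid (a point): Centre of the waffle plate, bare metal with square pockets, half-way up (17 mm above its underside). Flange 96 (own x) x 130 (own y) x 5 mm; on it the body, 96 x 116 mm, flat top 12 mm above the underside. 3 mm ridges form the pockets; the bands y = +/-40 to +/-58 mm at the two ends are bare. z is up, it starts flat on the worktop and fits either way round. 0.22 kg.
- rib_top (a point): Middle of the top of the waffle plate's grip rib, 34 mm above its underside. The rib runs along own x across the plate's middle, 60 mm long, 14 mm wide (own y), 22 mm high. Grip it from above across own y, finger tips just over the ridges, whose tops are 15 mm above the underside.
- grill_plate_mid (a point): The same centre point of the barred plate: same size, material and rib, but with four parallel bars along own x on each side of the rib and no cross ridges. Not to be used; stays where it lies.
- seat (a point): Where waffle_plate_mid is when the plate is fully home, 57 mm above the worktop. Axes of the waffle maker (136 x 170 x 58 mm, fixed): x from its front to its rear, y to its left, z up. Its well is 99 (x) x 132 (y) mm, floor 17 mm below this point; a 6 mm 45-degree bevel leads in from the rim, 58 mm above the worktop. Plate home: its flat top is 52, its ridge tops 55 mm up.
- catch_left (a point): Nose of the sprung steel catch in the well's left (+y) end wall, 24 mm wide, jutting 3 mm into the well. Laid in, the plate first stops on both catches, 10 mm too high. Pressed at an end with about 7 to 12 N (on its ridges or bare band; twice that on the middle for both ends) that end snaps under its catch, stops hard on the floor and is held.
- catch_right (a point): The same catch in the right (-y) end wall.
- lid (a joint): Opening angle of the lid, rad: 0 fully shut, 1.57 upright, at most 2.0 leaning back; it starts at 1.6 to 1.9. Stiff hinge (about 0.4 N m): it stays where it is left, at any angle, and must be pushed all the way. Its underside meets a plate that is not home before the lid is shut.
- lid_hinge (a point): Middle of the lid's hinge line, 74 mm behind the seat (seat +x), 66 mm above the worktop. Its axes turn with the lid and are parallel to the seat's when it is shut; y is the hinge axis. In these axes the lid reaches from x = -142 to -6 mm, y = +/-84 mm, its outer (upper) face at z = +27 mm.
- lid_handle (a point): Middle of the lid's front handle, a black bar 30 (x) x 80 (y) x 14 (z) mm on the lid's front edge, 155 mm from the hinge (x = -155, z = +11 mm in the hinge's axes), turning with the lid.
- spare_mug: Cream mug standing upside down, 71 x 106 x 85 mm; origin at the middle of its underside. Bystander.
- glass: Green ribbed tumbler upside down, 69 mm across, 104 mm high; origin at the middle of its underside. Bystander.
- shaker: Salt shaker, 44 mm across, 90 mm high; origin at the middle of its underside. Bystander.

How it is judged:
On the way, in this order (a step that is already met when the one before it is completed fails the run):
1. the waffle plate is snapped fully home at both ends while the lid is still open (z of waffle_plate_mid in the frame of seat between -0.003 and 0.0025 m and horizontal distance between waffle_plate_mid and seat below 0.005 m and angle between the z axis of waffle_plate_mid and the z axis of seat, either way round below 0.03 rad and angle between waffle_plate_mid's own z axis and vertical below 0.1 rad and value of joint lid above 1 rad), for 0.3 s.
2. the lid is shut over it (value of joint lid below 0.05 rad), for 0.2 s.
At the end, for the whole second after the job is handed in: The waffle plate lies fully home in the waffle maker (middle within 2.5 mm of its home height and 5 mm sideways, level with the machine within 0.03 rad), it was so before the lid came down, the lid is shut (under 0.05 rad), and the barred plate is within 30 mm of where it lay (z of waffle_plate_mid in the frame of seat between -0.003 and 0.0025 m and horizontal distance between waffle_plate_mid and seat below 0.005 m and angle between the z axis of waffle_plate_mid and the z axis of seat, either way round below 0.03 rad and angle between waffle_plate_mid's own z axis and vertical below 0.1 rad and value of joint lid below 0.05 rad and distance of grill_plate_mid from where it was at the start of the episode below 0.03 m); the robot touches nothing.
It fails at once if a bystander or the barred plate is pushed away (over 40 mm) or knocked over (distance of any of grill_plate_mid, spare_mug, glass, shaker from where it was at the start of the episode above 0.04 m or angle between any of spare_mug, glass, shaker's own z axis and vertical above 0.5 rad).
It also fails if it takes over 67 s, if anything falls off the work surface, if the arm or the gripper's body presses on something with over 40 N, if the wrist force passes 120 N, or if a joint passes its speed limit or range.

## Working session

There is one attempt and no reset: what is moved stays moved. The work goes in short steps, Python scripts to look and compute and a tool call to move; the robot and the scene stay as the last step left them, time stands still between calls to the robot, and variables do not carry over. Pictures are saved under pics/ and viewed, and the job is handed in when it is done.

Besides the shell and the picture viewer there is one more tool, called after "Emit:" by a JSON object that holds its "api" and its "payload", one argument or row to a line. arm_command: Moves the arm, as the interface text tells. Its arguments: {"type":"object","properties":{"rows":{"type":"array","items":{"type":"object","properties":{"xyz":{"type":"array","items":{"type":"number"}},"twist":{"type":"array","items":{"type":"number"}}}}},"gripper":{"type":"number"},"squeeze":{"type":"number"}},"required":["rows"]}

```bash
mkdir -p pics; ls; python3 - <<'E'
from bench import env
import cv2
print(env.state())
for n in ("scene","top","wrist"):
    im=env.capture(n); cv2.imwrite(f"pics/{n}0.png",im[:,:,::-1]); print(n,env.calibration(n))
E
```

```text
pics
{'clock': 0.0, 'q': array([ 9.89009309e-01,  1.50978128e-01,  1.43801838e+00,  5.58140247e-07,
        1.55382189e+00, -1.33998353e-01]), 'dq': array([ 4.25980671e-04, -5.19607139e-04, -7.07142221e-05, -7.39640102e-04,
       -1.36824628e-03, -2.02347877e-04]), 'joint_torque': array([ 4.21265853e-03, -7.13056540e+01, -5.70879936e+01,  2.80205986e-04,
        8.87333503e-03, -7.53181598e-05]), 'tool_pos': array([0.24885444, 0.51811524, 0.25568623]), 'tool_rot': array([ 2.65878773e+00,  1.67250096e+00, -1.75219409e-03]), 'force': array([ 0.05570078,  0.27477945, -0.82701785]), 'moment': array([ 0.00518246, -0.01881559,  0.00306924]), 'grip_width': 1.0009103289194152}
scene {'fx': 393.264332989801, 'fy': 393.264332989801, 'cx': 280.3137992052114, 'cy': 206.0837733996492, 'rvec': array([ 2.18070887, -1.23884812,  0.45357522]), 'tvec': array([-0.26010106,  0.43605562,  0.70081057])}
top {'fx': 487.60118002789824, 'fy': 487.60118002789824, 'cx': 276.8699151631512, 'cy': 203.37125236409813, 'rvec': array([ 2.1406227 , -2.19927292,  0.12940598]), 'tvec': array([0.01471485, 0.55109018, 1.36902098])}
wrist {'fx': 330.4055333614792, 'fy': 330.4055333614792, 'cx': 275.60838802574455, 'cy': 203.70046467062573, 'rvec': array([-2.43723686, -1.53398226, -0.22888043]), 'tvec': array([-0.57334785, -0.03843975,  0.38063267])}
```

View pics/scene0.png

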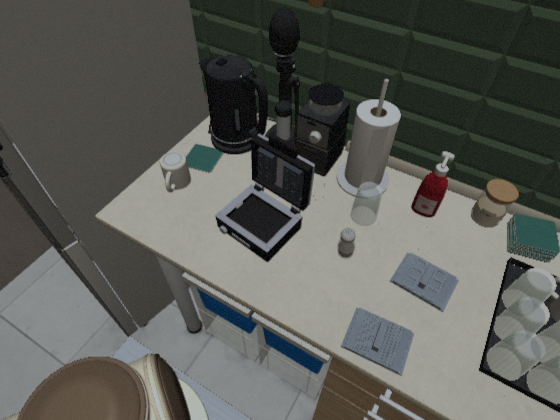

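View pics/top0.png

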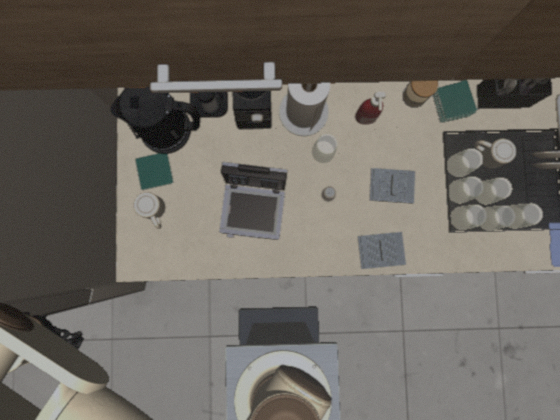

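View pics/wrist0.png

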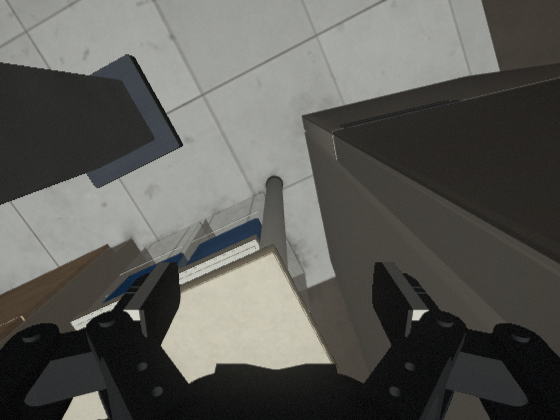

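```bash
python3 - <<'E'
import cv2,numpy as np
t=cv2.imread("pics/top0.png"); s=cv2.imread("pics/scene0.png")
def c(im,x0,y0,x1,y1,k,n): cv2.imwrite("pics/"+n,cv2.resize(im[y0:y1,x0:x1],None,fx=k,fy=k,interpolation=cv2.INTER_CUBIC))
c(t,345,155,435,280,6,"t_pl.png"); c(t,205,150,300,250,6,"t_wm.png"); c(s,330,240,470,380,5,"s_pl.png"); c(s,200,120,330,270,4,"s_wm.png")
E
```

```text
(no output)
```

View pics/t_pl.png

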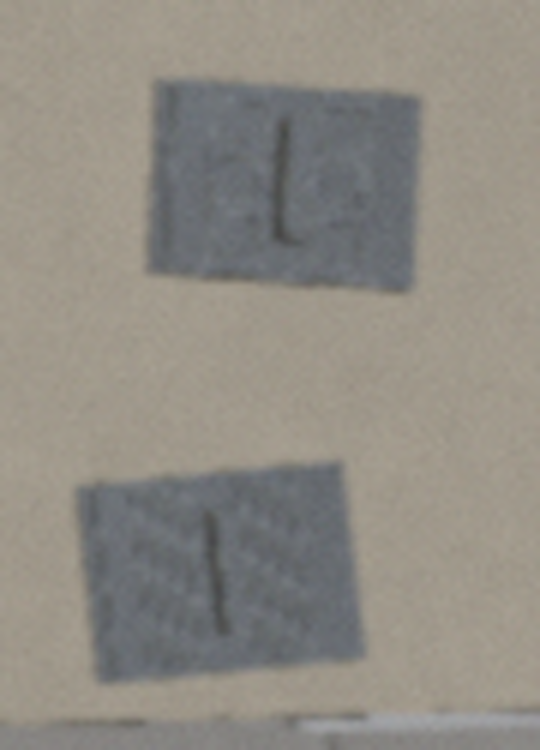

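View pics/t_wm.png

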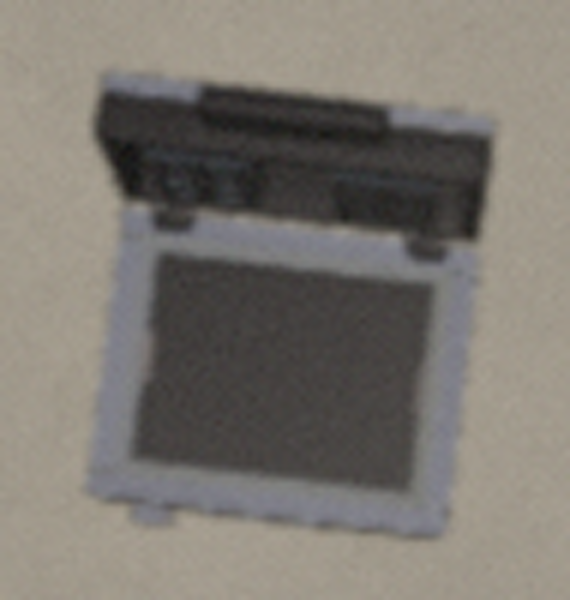

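View pics/s_pl.png

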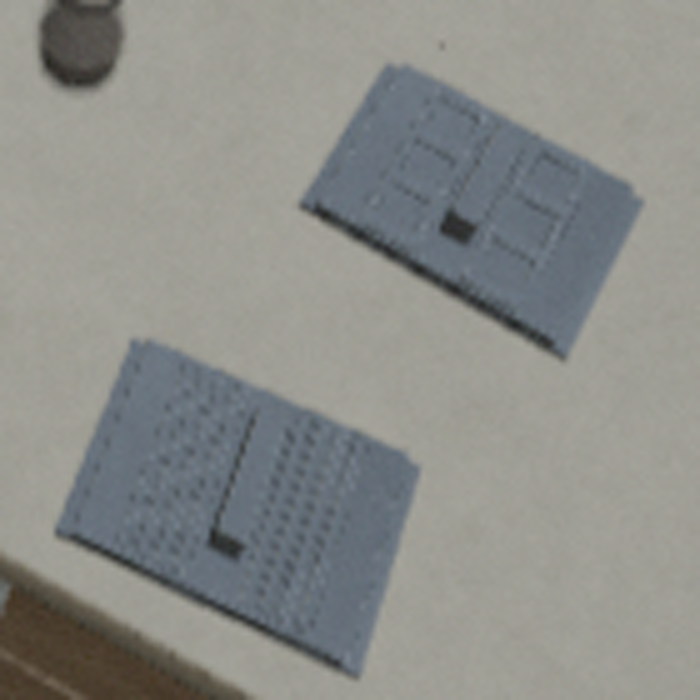

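View pics/s_wm.png

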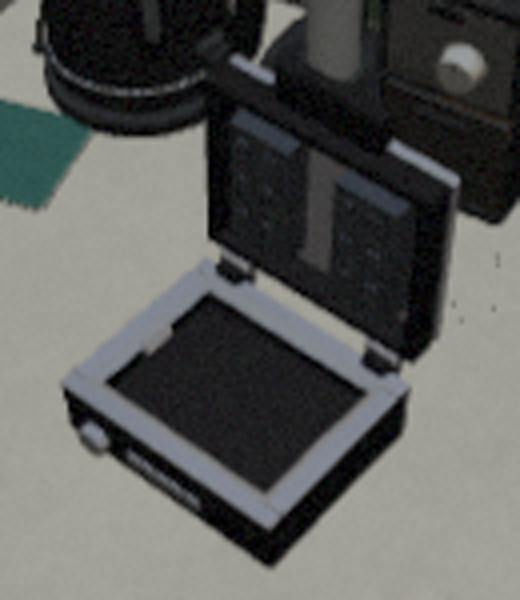

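```bash
cat > h.py <<'E'
from bench import env
import cv2,numpy as np
from scipy.optimize import least_squares
def proj(P,c):
    K=np.array([[c['fx'],0,c['cx']],[0,c['fy'],c['cy']],[0,0,1.]])
    return cv2.projectPoints(np.asarray(P,float).reshape(-1,3),c['rvec'],c['tvec'],K,None)[0][:,0]
def fit(obs,g):  # obs list of (calib, local pts Nx3, pix Nx2)
    def W(p,L):
        c,s=np.cos(p[2]),np.sin(p[2]); L=np.asarray(L,float)
        return np.c_[p[0]+c*L[:,0]-s*L[:,1],p[1]+s*L[:,0]+c*L[:,1],L[:,2]]
    f=lambda p:np.concatenate([(proj(W(p,L),c)-np.asarray(x)).ravel() for c,L,x in obs])
    r=least_squares(f,g); return r.x,f(r.x)
def rect(a,b,z): return [[a/2,b/2,z],[a/2,-b/2,z],[-a/2,-b/2,z],[-a/2,b/2,z]] # rear-left, rear-right, front-right, front-left
E
python3 - <<'E'
from h import *
T=env.calibration("top");S=env.calibration("scene")
np.set_printoptions(precision=4,suppress=True)
tc=lambda l,o,k:np.array(l)/k+np.array(o)
def do(n,t,s,a,b,z,extra=None):
    for obs in ([(T,rect(a,b,z),t)],[(S,rect(a,b,z),s)],[(T,rect(a,b,z),t),(S,rect(a,b,z),s)]):
        p,r=fit(obs,[0.5,0,0]); print(n,p,np.abs(r).max())
do("far",tc([(155,80),(420,97),(412,292),(148,272)],(345,155),6),tc([(390,65),(642,200),(565,358),(302,207)],(330,240),5),.096,.130,.005)
do("near",tc([(78,487),(342,463),(365,658),(100,683)],(345,155),6),tc([(135,340),(418,465),(358,678),(58,532)],(330,240),5),.096,.130,.005)
do("wm",tc([(125,205),(480,250),(445,533),(95,490)],(205,150),6),tc([(208,262),(408,388),(272,527),(68,383)],(200,120),4),.136,.170,.058)
p,r=fit([(T,rect(.099,.132,.052),tc([(157,255),(435,285),(412,490),(135,460)],(205,150),6))],[.5,0,0]);print(p,r)
E
```

```text
far [ 0.5969 -0.341  -0.095 ] 0.19648238071755486
far [ 0.5957 -0.3396 -0.0913] 0.8325789678147544
far [ 0.5963 -0.3401 -0.093 ] 0.9468444200446129
near [ 0.409  -0.3007  0.0643] 0.33720524311021904
near [ 0.4091 -0.2986  0.0728] 0.772595906748279
near [ 0.4091 -0.2992  0.0698] 1.1206046883391991
wm [ 0.5273  0.0685 -0.1452] 1.3474002628032338
wm [ 0.5249  0.0688 -0.1472] 1.8049094062412792
wm [ 0.5261  0.0688 -0.1464] 1.9768372777289756
[ 0.5262  0.0695 -0.1334] [ 0.0446 -0.294   0.1133 -0.3479  0.2224  0.3116 -0.3784  0.3167]
```

```bash
python3 - <<'E'
from h import *
np.set_printoptions(precision=4,suppress=True)
R=cv2.Rodrigues
s=env.state();c=env.calibration("wrist")
Rt=R(s['tool_rot'])[0];Rc=R(c['rvec'])[0]
C=-Rc.T@c['tvec']
print("tool axes",Rt); print("cam in tool",Rt.T@(C-s['tool_pos'])); print("cam axes in tool (cols)",Rt.T@Rc.T)
E
```

```text
tool axes [[ 0.433   0.9014 -0.0005]
 [ 0.9014 -0.433  -0.0008]
 [-0.0009 -0.0001 -1.    ]]
cam in tool [-0.0012 -0.0753 -0.1186]
cam axes in tool (cols) [[ 1.      0.0004 -0.0002]
 [-0.0003  0.9558  0.2939]
 [ 0.0003 -0.2939  0.9558]]
```

Emit:
{"api": "arm_command", "payload": {
  "rows": [
    {"xyz": [12,-47,13],"twist": [0,0,0.07]},
    {"xyz": [24,-94,26],"twist": [0,0,0.14]},
    {"xyz": [36,-141,39],"twist": [0,0,0.21]},
    {"xyz": [48,-188,52],"twist": [0,0,0.28]},
    {"xyz": [60,-235,64],"twist": [0,0,0.356]}
  ]
}}

```text
clock: 0.65
tool_pos: [0.3085, 0.2822, 0.3201]
tool_rot: [2.317, 2.121, -0.001]
force: [1.5, 0.6, 0.7]
grip_width: 1.001
```

Emit:
{"api": "arm_command", "payload": {
  "rows": [
    {"xyz": [12,-48,0],"twist": [0,0,0]},
    {"xyz": [24,-96,0],"twist": [0,0,0]},
    {"xyz": [36,-144,0],"twist": [0,0,0]},
    {"xyz": [48,-192,0],"twist": [0,0,0]},
    {"xyz": [60,-240,0],"twist": [0,0,0]}
  ]
}}

```text
clock: 1.15
tool_pos: [0.3676, 0.0428, 0.3202]
tool_rot: [2.316, 2.121, 0.0]
force: [1.4, 0.6, 0.1]
grip_width: 0.999
```

Emit:
{"api": "arm_command", "payload": {
  "rows": [
    {"xyz": [12,-48,0],"twist": [0,0,0]},
    {"xyz": [24,-96,0],"twist": [0,0,0]},
    {"xyz": [36,-144,0],"twist": [0,0,0]},
    {"xyz": [48,-192,0],"twist": [0,0,0]},
    {"xyz": [60,-240,0],"twist": [0,0,0]}
  ]
}}

```text
clock: 1.65
tool_pos: [0.4275, -0.1994, 0.3202]
tool_rot: [2.317, 2.12, 0.0]
force: [1.6, 1.0, 0.7]
grip_width: 0.996
```

Emit:
{"api": "arm_command", "payload": {
  "rows": [
    {"xyz": [10,-48,0],"twist": [0,0,0]},
    {"xyz": [20,-96,0],"twist": [0,0,0]},
    {"xyz": [20,-100,0],"twist": [0,0,0]},
    {"xyz": [20,-100,0],"twist": [0,0,0]}
  ]
}}

```text
clock: 2.05
tool_pos: [0.4473, -0.3004, 0.3192]
tool_rot: [-2.319, -2.118, 0.0]
force: [0.1, 0.2, 0.1]
grip_width: 0.996
```

```bash
python3 - <<'E'
from h import *
s=env.state(); im=env.capture("wrist"); print(s['tool_pos'],s['tool_rot'])
cv2.imwrite("pics/w1.png",cv2.resize(im[:,:,::-1],None,fx=1.4,fy=1.4,interpolation=cv2.INTER_CUBIC))
E
```

```text
[ 0.44729827 -0.3004249   0.31921176] [-2.31923218e+00 -2.11832302e+00  6.35452665e-06]
```

View pics/w1.png

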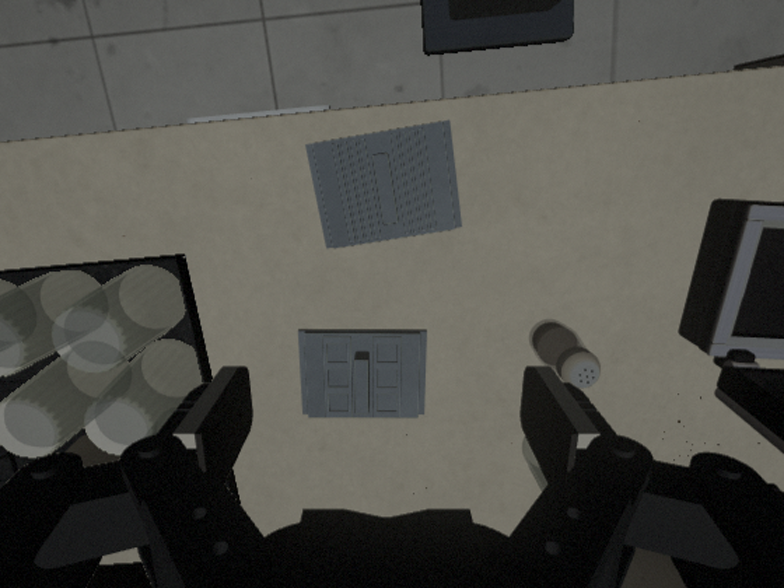

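```bash
python3 - <<'E'
from h import *
im=cv2.imread("pics/w1.png")
im=cv2.resize(im,None,fx=1/1.4,fy=1/1.4,interpolation=cv2.INTER_AREA)
a=cv2.resize(im[80:180,210:340],None,fx=5,fy=5,interpolation=cv2.INTER_CUBIC)
b=cv2.resize(im[225:305,205:315],None,fx=7,fy=7,interpolation=cv2.INTER_CUBIC)
cv2.imwrite("pics/w1a.png",a);cv2.imwrite("pics/w1b.png",b)
E
```

```text
(no output)
```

View pics/w1a.png

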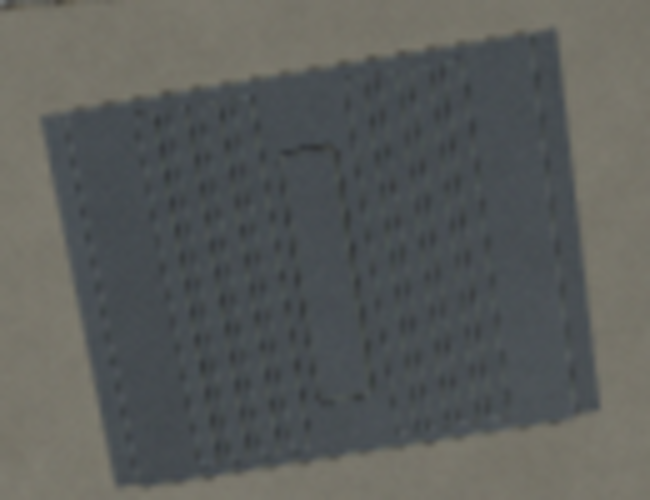

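View pics/w1b.png

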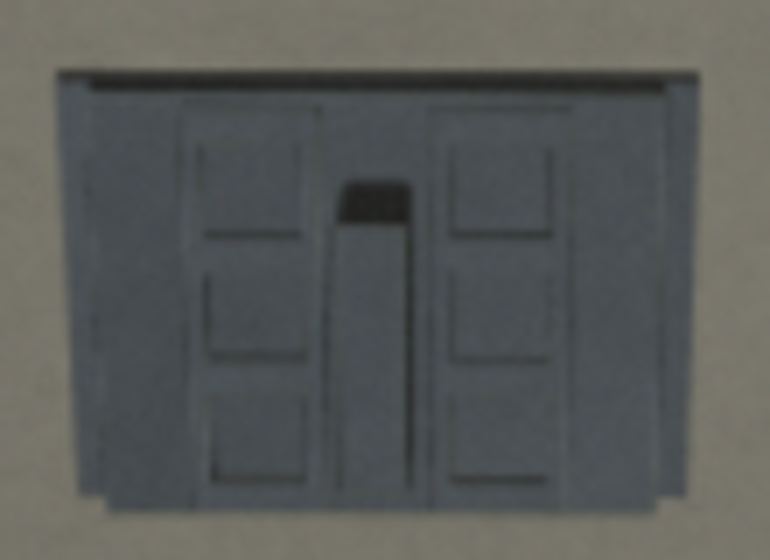

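```bash
python3 - <<'E'
from h import *
np.set_printoptions(precision=4,suppress=True)
c=env.calibration("wrist");s=env.state()
px=np.array([(685,497),(80,497),(57,72),(698,72),(340,222),(411,222)])/7+np.array([205,225])
L=[(.048,.065,.005),(.048,-.065,.005),(-.048,-.065,0),(-.048,.065,0),(-.030,-.007,.034),(-.030,.007,.034)]
p,r=fit([(c,L,px)],[.6,-.34,-.09]);print(p,r.reshape(-1,2))
p,r=fit([(c,L[:4],px[:4])],[.6,-.34,-.09]);print(p,r.reshape(-1,2))
print("tool yaw",np.degrees(np.arctan2(*cv2.Rodrigues(s['tool_rot'])[0][[1,0],0])))
E
```

```text
[ 0.5986 -0.3375 -0.0913] [[ 0.3051 -0.2008]
 [ 0.1065 -0.3907]
 [ 0.6142 -0.3216]
 [-0.0295 -0.1165]
 [-0.5842  0.4463]
 [-0.3364  0.4695]]
[ 0.599  -0.3379 -0.0894] [[ 0.1134 -0.0375]
 [-0.0623 -0.0832]
 [ 0.3101  0.0209]
 [-0.3588  0.0653]]
tool yaw 84.88132623286182
```

Emit:
{"api": "arm_command", "payload": {
  "rows": [
    {"xyz": [38,-10,-32]},
    {"xyz": [76,-20,-64]},
    {"xyz": [114,-30,-96]},
    {"xyz": [151,-39,-128]},
    {"xyz": [151,-39,-160]}
  ],
  "gripper": 60,
  "squeeze": 60
}}

```text
invalid input at $.rows[0]: expected keys xyz, twist
```

```bash
python3 - <<'E'
from h import *
s=env.state(); im=env.capture("wrist"); print(s['tool_pos'],s['tool_rot'],s['force'])
cv2.imwrite("pics/w2.png",cv2.resize(im[:,:,::-1],None,fx=1.4,fy=1.4,interpolation=cv2.INTER_CUBIC))
E
```

```text
[ 0.44734555 -0.29928614  0.31971912] [2.31828969e+00 2.11990846e+00 4.53840860e-04] [0.24088906 0.15118975 0.31484071]
```

View pics/w2.png

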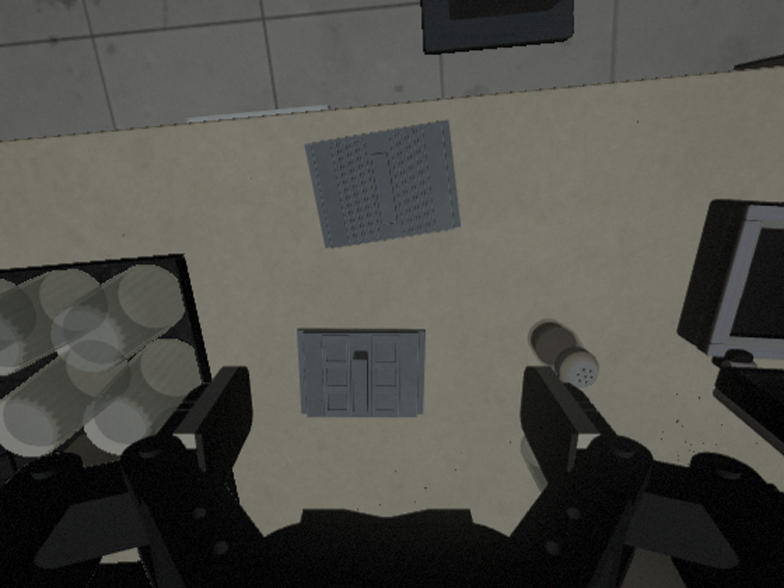

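Emit:
{"api": "arm_command", "payload": {
  "rows": [
    {"xyz": [38,-10,-32],"twist": [0,0,0]},
    {"xyz": [76,-20,-64],"twist": [0,0,0]},
    {"xyz": [114,-30,-96],"twist": [0,0,0]},
    {"xyz": [151,-40,-128],"twist": [0,0,0]},
    {"xyz": [151,-40,-160],"twist": [0,0,0]}
  ],
  "gripper": 60,
  "squeeze": 60
}}

```text
clock: 2.65
tool_pos: [0.6015, -0.3373, 0.1583]
tool_rot: [2.314, 2.123, 0.001]
force: [0.4, -1.1, -0.7]
grip_width: 0.702
```

Emit:
{"api": "arm_command", "payload": {
  "rows": [
    {"xyz": [0,0,0],"twist": [0,0,0]},
    {"xyz": [0,0,0],"twist": [0,0,0]}
  ]
}}

```text
clock: 2.85
tool_pos: [0.6018, -0.3359, 0.1595]
tool_rot: [2.312, 2.125, 0.002]
force: [0.3, -0.6, 0.8]
grip_width: 0.7
```

```bash
python3 - <<'E'
from h import *
s=env.state(); c=env.calibration("wrist"); im=env.capture("wrist"); print(s['tool_pos'],s['tool_rot'],s['force'],c)
cv2.imwrite("pics/w3.png",cv2.resize(im[:,:,::-1],None,fx=1.4,fy=1.4,interpolation=cv2.INTER_CUBIC))
E
```

```text
[ 0.60177608 -0.33594884  0.15951156] [2.31199496e+00 2.12492971e+00 1.72354828e-03] [ 0.34597807 -0.60320703  0.829168  ] {'fx': 330.4055333614792, 'fy': 330.4055333614792, 'cx': 275.60838802574455, 'cy': 203.70046467062573, 'rvec': array([-2.1390025 , -1.9666774 , -0.29654407]), 'tvec': array([ 0.28539662, -0.60940233,  0.10232584])}
```

View pics/w3.png

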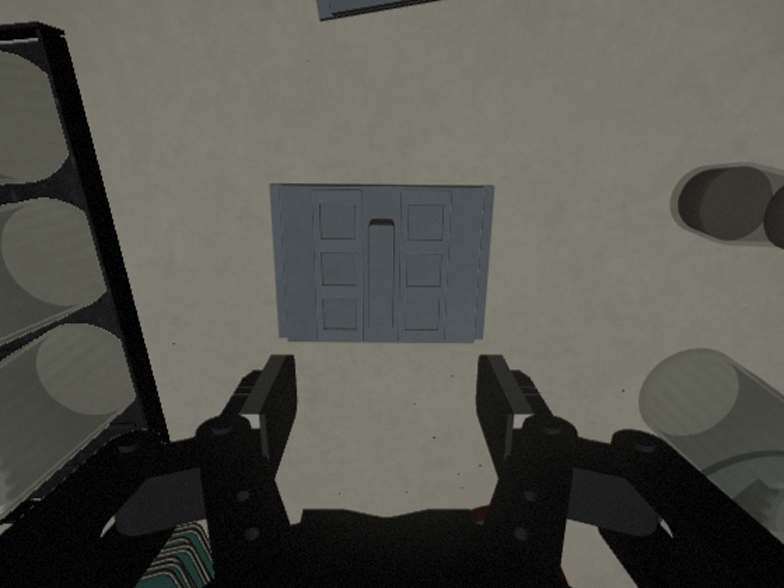

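```bash
python3 - <<'E'
from h import *
np.set_printoptions(precision=4,suppress=True)
c=env.calibration("wrist");s=env.state()
px=np.array([(483.5,340),(279.5,339),(270,184),(494.5,186),(369.5,225),(394.5,225)])/1.4
L=[(.048,.065,.005),(.048,-.065,.005),(-.048,-.065,0),(-.048,.065,0),(-.030,-.007,.034),(-.030,.007,.034)]
for k in(6,4):
    p,r=fit([(c,L[:k],px[:k])],[.6,-.34,-.09]);print(p,r.reshape(-1,2))
print(s['tool_pos'],s['tool_rot'],"tool yaw",np.arctan2(*cv2.Rodrigues(s['tool_rot'])[0][[1,0],0])-np.pi/2)
E
```

```text
[ 0.5985 -0.34   -0.0918] [[-0.67   -0.8789]
 [ 0.8363 -1.2452]
 [ 1.9649  0.3986]
 [-1.6786  0.1659]
 [-0.6329  0.3309]
 [ 0.2395  0.4732]]
[ 0.5987 -0.3401 -0.0914] [[-0.7693 -0.696 ]
 [ 0.7665 -1.0063]
 [ 1.8418  0.6856]
 [-1.8364  0.3855]]
[ 0.6019 -0.3366  0.1609] [2.3109 2.1228 0.0023] tool yaw -0.08480766241380211
```

Emit:
{"api": "arm_command", "payload": {
  "rows": [
    {"xyz": [-3.5,-3.5,-25],"twist": [0,0,-0.007]},
    {"xyz": [-3.5,-3.5,-50],"twist": [0,0,-0.007]},
    {"xyz": [-3.5,-3.5,-70],"twist": [0,0,-0.007]},
    {"xyz": [-3.5,-3.5,-80],"twist": [0,0,-0.007]},
    {"xyz": [-3.5,-3.5,-80],"twist": [0,0,-0.007]}
  ]
}}

```text
clock: 3.4
tool_pos: [0.5983, -0.3401, 0.0819]
tool_rot: [2.318, 2.114, 0.002]
force: [0.6, 0.5, 0.9]
grip_width: 0.702
```

```bash
python3 - <<'E'
from h import *
s=env.state(); im=env.capture("wrist"); print(s['tool_pos'],s['tool_rot'],s['force'],env.state()['tool_pos'])
cv2.imwrite("pics/w4.png",cv2.resize(im[:,:,::-1],None,fx=1.4,fy=1.4,interpolation=cv2.INTER_CUBIC))
E
```

```text
[ 0.59827526 -0.34006114  0.08192552] [2.31783831 2.11417596 0.00243786] [0.56316817 0.50099506 0.86356175] [ 0.5986359  -0.3402819   0.08277239]
```

View pics/w4.png

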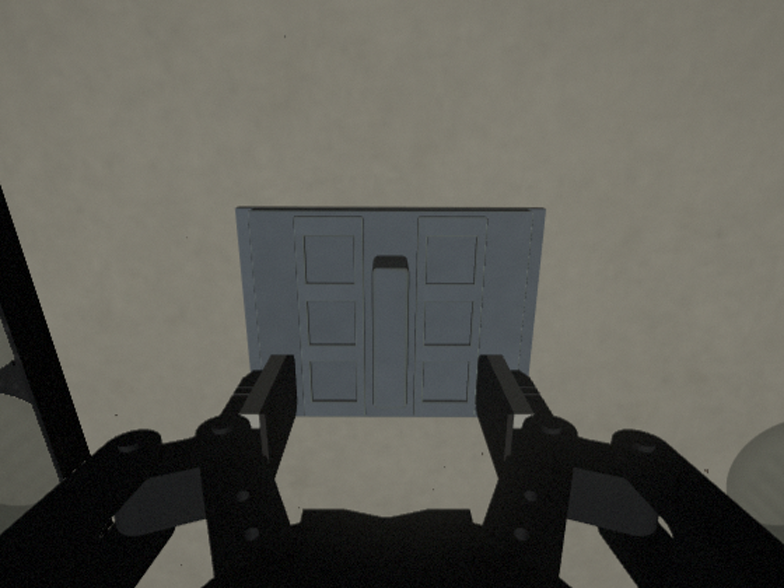

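Emit:
{"api": "arm_command", "payload": {
  "rows": [
    {"xyz": [0,0,-15],"twist": [0,0,0]},
    {"xyz": [0,0,-30],"twist": [0,0,0]},
    {"xyz": [0,0,-41],"twist": [0,0,0]},
    {"xyz": [0,0,-41],"twist": [0,0,0]},
    {"xyz": [0,0,-41],"twist": [0,0,0]}
  ]
}}

```text
clock: 3.95
tool_pos: [0.5986, -0.3403, 0.0414]
tool_rot: [2.318, 2.114, 0.003]
force: [0.1, -0.0, -0.4]
grip_width: 0.7
```

Emit:
{"api": "arm_command", "payload": {
  "rows": [
    {"xyz": [0,0,0],"twist": [0,0,0]},
    {"xyz": [0,0,0],"twist": [0,0,0]},
    {"xyz": [0,0,0],"twist": [0,0,0]},
    {"xyz": [0,0,0],"twist": [0,0,0]},
    {"xyz": [0,0,0],"twist": [0,0,0]}
  ],
  "gripper": 0,
  "squeeze": 70
}}

```text
clock: 4.45
tool_pos: [0.5988, -0.3404, 0.0421]
tool_rot: [2.317, 2.113, 0.003]
force: [-0.6, 1.2, 6.5]
grip_width: 0.144
```

```bash
python3 - <<'E'
from h import *
s=env.state(); im=env.capture("wrist"); print(s['tool_pos'],s['tool_rot'],s['force'],s['grip_width']*85.4)
cv2.imwrite("pics/w5.png",cv2.resize(im[:,:,::-1],None,fx=1.4,fy=1.4,interpolation=cv2.INTER_CUBIC))
E
```

```text
[ 0.59880908 -0.34037506  0.04206277] [2.31682547 2.11336461 0.00293487] [-0.61702735  1.17744944  6.4831515 ] 12.326074965134941
```

View pics/w5.png

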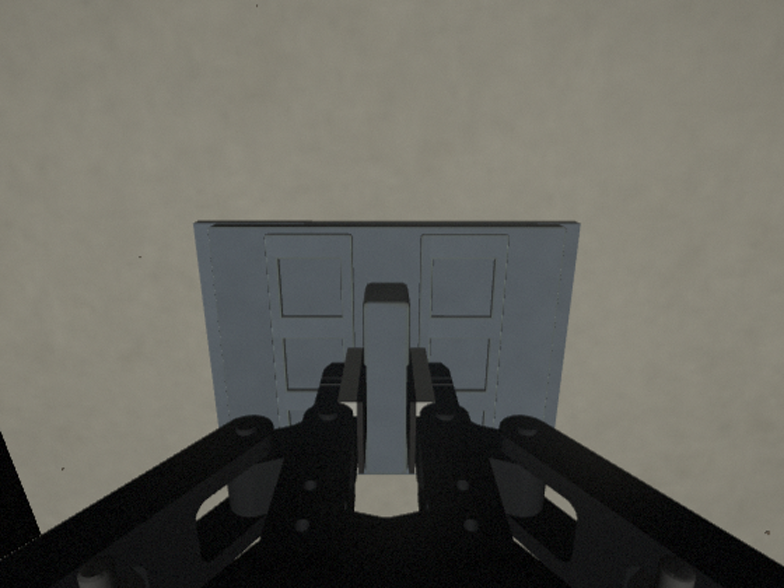

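Emit:
{"api": "arm_command", "payload": {
  "rows": [
    {"xyz": [0,0,10],"twist": [0,0,0]},
    {"xyz": [0,0,40],"twist": [0,0,0]},
    {"xyz": [0,0,80],"twist": [0,0,0]},
    {"xyz": [0,0,120],"twist": [0,0,0]},
    {"xyz": [-10,10,160],"twist": [0,0,0]}
  ]
}}

```text
clock: 5.0
tool_pos: [0.5888, -0.3308, 0.2038]
tool_rot: [2.317, 2.113, 0.003]
force: [0.5, -0.9, -3.0]
grip_width: 0.142
```

Emit:
{"api": "arm_command", "payload": {
  "rows": [
    {"xyz": [-18,38,0],"twist": [0,0,0]},
    {"xyz": [-36,78,0],"twist": [0,0,-0.01]},
    {"xyz": [-54,118,0],"twist": [0,0,-0.02]},
    {"xyz": [-72,158,0],"twist": [0,0,-0.03]},
    {"xyz": [-90,195,0],"twist": [0,0,-0.05]}
  ]
}}

```text
clock: 5.5
tool_pos: [0.4977, -0.1341, 0.2043]
tool_rot: [2.37, 2.053, 0.003]
force: [0.6, 1.2, -2.4]
grip_width: 0.147
```

```bash
python3 - <<'E'
from h import *
s=env.state(); im=env.capture("wrist"); print(s['tool_pos'],s['tool_rot'],s['force'],s['grip_width']*85.4)
cv2.imwrite("pics/w6.png",cv2.resize(im[:,:,::-1],None,fx=1.4,fy=1.4,interpolation=cv2.INTER_CUBIC))
E
```

```text
[ 0.4976878  -0.13414908  0.20427858] [2.36955695 2.05342817 0.00295558] [ 0.63414701  1.20211916 -2.43419781] 12.533161871104465
```

View pics/w6.png

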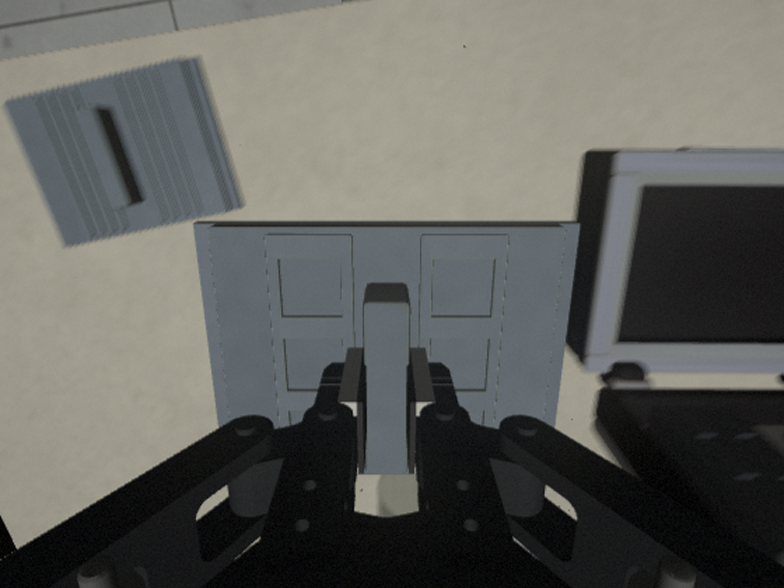

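```bash
python3 - <<'E'
from h import *
import pickle
s=env.state(); c=env.calibration("wrist"); im=env.capture("wrist"); print(s['tool_pos'],s['tool_rot'])
pickle.dump((s,c),open("w7.pkl","wb")); cv2.imwrite("pics/w7raw.png",im[:,:,::-1])
cv2.imwrite("pics/w7.png",cv2.resize(im[80:300,400:560,::-1],None,fx=4,fy=2.7272,interpolation=cv2.INTER_CUBIC))
E
```

```text
[ 0.49567526 -0.12986136  0.20450703] [2.37110379 2.05465445 0.00406425]
```

Emit:
{"api": "arm_command", "payload": {
  "rows": [
    {"xyz": [-5,40,0],"twist": [0,0,0]},
    {"xyz": [-10,80,0],"twist": [0,0,0]},
    {"xyz": [-10,80,0],"twist": [0,0,0]},
    {"xyz": [-10,80,0],"twist": [0,0,0]}
  ]
}}

```text
clock: 6.0
tool_pos: [0.4872, -0.0518, 0.2054]
tool_rot: [2.365, 2.058, 0.004]
force: [0.7, -0.4, -2.7]
grip_width: 0.142
```

```bash
python3 - <<'E'
from h import *
import pickle
s=env.state(); c=env.calibration("wrist"); im=env.capture("wrist"); print(s['tool_pos'],s['tool_rot'])
pickle.dump((s,c),open("w8.pkl","wb")); cv2.imwrite("pics/w8raw.png",im[:,:,::-1])
im=im[:,:,::-1]
cv2.imwrite("pics/w8.png",cv2.resize(im,None,fx=1.4,fy=1.4,interpolation=cv2.INTER_CUBIC))
E
```

```text
[ 0.48720928 -0.05178708  0.20542804] [2.36495482 2.05798207 0.0042767 ]
```

View pics/w8.png

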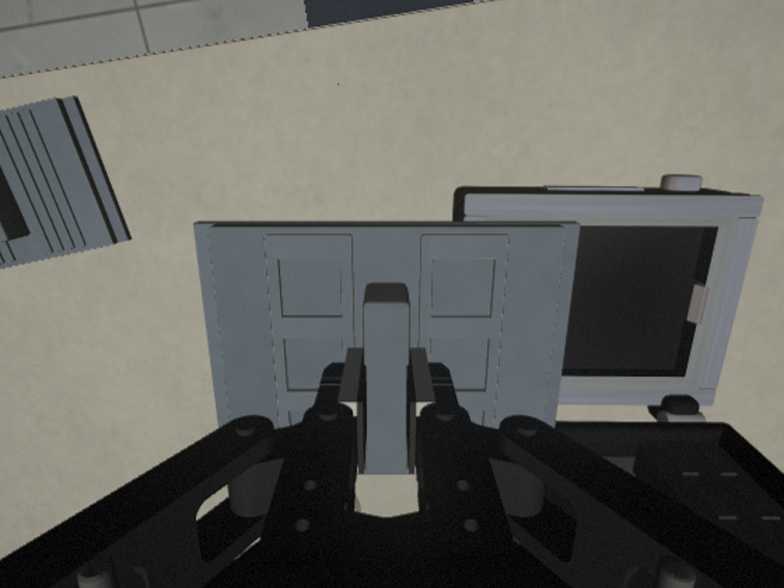

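View pics/w7.png

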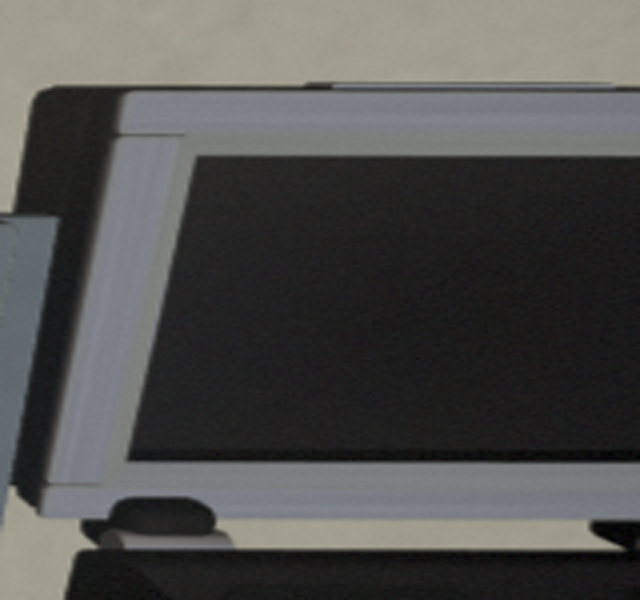

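```bash
python3 - <<'E'
import cv2
im=cv2.imread("pics/w8raw.png")
cv2.imwrite("pics/w8z.png",cv2.resize(im[120:310,395:555],None,fx=4.5,fy=3,interpolation=cv2.INTER_CUBIC))
E
```

```text
(no output)
```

View pics/w8z.png

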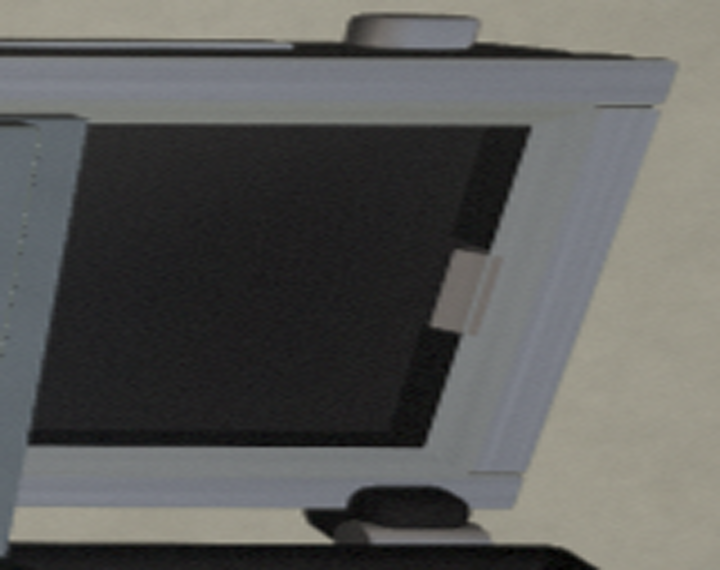

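```bash
python3 - <<'E'
from h import *
import pickle
np.set_printoptions(precision=4,suppress=True)
s7,c7=pickle.load(open("w7.pkl","rb"));s8,c8=pickle.load(open("w8.pkl","rb"))
p7=np.array([(198,155),(127,463),(123,93),(42,517)])/np.array([4,2.7272])+[400,80]
p8=np.array([(531,126),(426,446),(677,62),(517,508)])/np.array([4.5,3])+[395,120]
L7=[(-.0495,-.066,.052),(.0495,-.066,.052),(-.068,-.085,.058),(.068,-.085,.058)]
L8=[(-.0495,.066,.052),(.0495,.066,.052),(-.068,.085,.058),(.068,.085,.058)]
for sl in (slice(0,4),slice(0,2)):
  p,r=fit([(c7,L7[sl],p7[sl]),(c8,L8[sl],p8[sl])],[.526,.069,-.14]);print(p);print(r.reshape(-1,2))
p,r=fit([(c7,L7[:4],p7[:4])],[.526,.069,-.14]);print(p)
p,r=fit([(c8,L8[:4],p8[:4])],[.526,.069,-.14]);print(p)
# plate in hand
for s,c in((s7,c7),(s8,c8)):
    z=s['tool_pos'][2]-.042
    px=np.array([(194,222),(579,222)])/1.4
    p,r=fit([(c,[(-.048,-.065,z),(-.048,.065,z)],px)],[.49,-.05,-.14])
    yaw=np.arctan2(*cv2.Rodrigues(s['tool_rot'])[0][[1,0],0])-np.pi/2
    d=p[:2]-s['tool_pos'][:2]; ca,sa=np.cos(yaw),np.sin(yaw)
    print("plate",p,"tool",s['tool_pos'],yaw,"offset in plate axes",[ca*d[0]+sa*d[1],-sa*d[0]+ca*d[1]],r)
E
```

```text
[ 0.5263  0.0723 -0.1414]
[[-0.9261  0.414 ]
 [-0.3105 -0.5249]
 [ 0.8186 -0.2719]
 [-0.1535  1.4156]
 [-0.3785 -0.4629]
 [-0.6362  0.0348]
 [ 1.4416 -0.8571]
 [-0.0542  0.7202]]
[ 0.5265  0.0728 -0.1429]
[[-0.2157  0.4309]
 [ 0.1648 -0.5111]
 [ 0.2623 -0.2079]
 [-0.2143  0.2419]]
[ 0.526   0.0725 -0.1393]
[ 0.527   0.0722 -0.1347]
plate [ 0.4942 -0.1305 -0.1422] tool [ 0.4957 -0.1299  0.2045] -0.14276226239332468 offset in plate axes [np.float64(-0.0013541224700070722), np.float64(-0.0008585627902886143)] [ 4.0729 -0.492  -4.0654 -0.4929]
plate [ 0.4858 -0.0526 -0.1379] tool [ 0.4872 -0.0518  0.2054] -0.13859485377054703 offset in plate axes [np.float64(-0.001302131316386685), np.float64(-0.0009691658043103134)] [ 3.9826 -0.4855 -3.9654 -0.4833]
```

Emit:
{"api": "arm_command", "payload": {
  "rows": [
    {"xyz": [8,40,-10],"twist": [0,0,-0.002]},
    {"xyz": [20,80,-25],"twist": [0,0,-0.002]},
    {"xyz": [32,112,-45],"twist": [0,0,-0.002]},
    {"xyz": [40,124,-65],"twist": [0,0,-0.002]},
    {"xyz": [40,124,-75],"twist": [0,0,-0.002]}
  ]
}}

```text
clock: 6.55
tool_pos: [0.5277, 0.072, 0.1284]
tool_rot: [2.369, 2.056, 0.002]
force: [-0.3, -1.2, -2.3]
grip_width: 0.139
```

Emit:
{"api": "arm_command", "payload": {
  "rows": [
    {"xyz": [0,0,0],"twist": [0,0,0]},
    {"xyz": [0,0,0],"twist": [0,0,0]}
  ]
}}

```text
clock: 6.75
tool_pos: [0.5279, 0.0709, 0.1286]
tool_rot: [2.37, 2.055, 0.001]
force: [0.5, 0.3, -3.1]
grip_width: 0.147
```

```bash
python3 - <<'E'
from h import *
s=env.state(); 
print(s['tool_pos'],np.arctan2(*cv2.Rodrigues(s['tool_rot'])[0][[1,0],0])-np.pi/2,s['force'])
for n in("wrist","top","scene"):
    cv2.imwrite(f"pics/h_{n}.png",env.capture(n)[:,:,::-1])
im=cv2.imread("pics/h_wrist.png");cv2.imwrite("pics/h_w.png",cv2.resize(im,None,fx=1.4,fy=1.4,interpolation=cv2.INTER_CUBIC))
im=cv2.imread("pics/h_top.png");cv2.imwrite("pics/h_t.png",cv2.resize(im[140:260,195:315],None,fx=5,fy=5,interpolation=cv2.INTER_CUBIC))
E
```

```text
[0.52785338 0.07089066 0.12863566] -0.14219671516538757 [ 0.47341686  0.2529985  -3.13957556]
```

View pics/h_w.png

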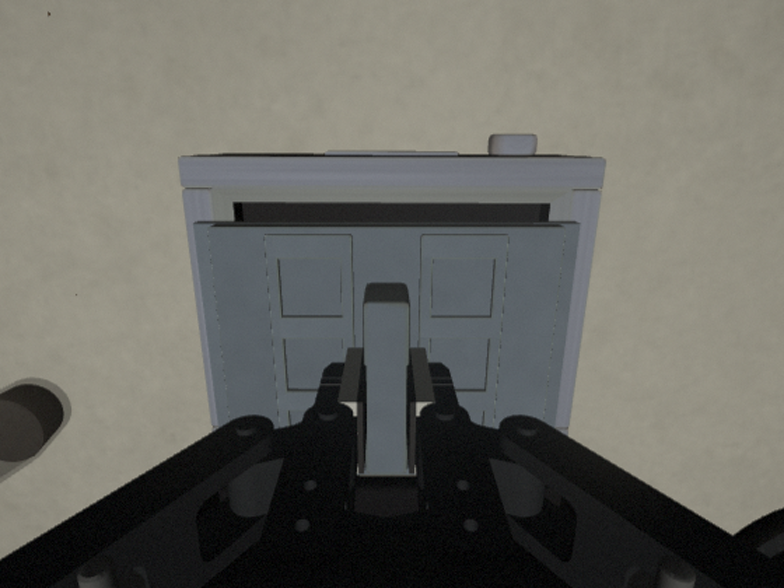

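View pics/h_scene.png

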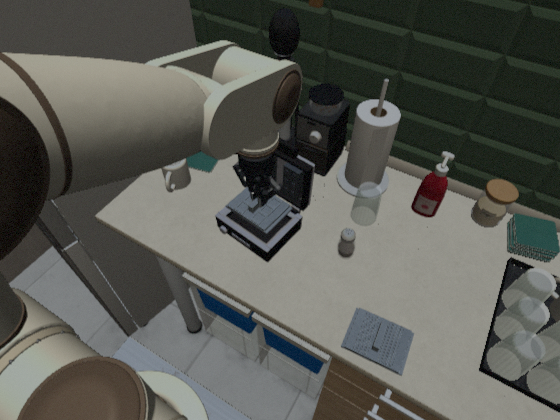

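Emit:
{"api": "arm_command", "payload": {
  "rows": [
    {"xyz": [0,2.5,-8],"twist": [0,0,0]},
    {"xyz": [0,2.5,-16],"twist": [0,0,0]},
    {"xyz": [0,2.5,-24],"twist": [0,0,0]},
    {"xyz": [0,2.5,-28],"twist": [0,0,0]},
    {"xyz": [0,2.5,-28],"twist": [0,0,0]}
  ]
}}

```text
clock: 7.4
tool_pos: [0.5277, 0.0737, 0.1005]
tool_rot: [2.37, 2.055, 0.002]
force: [0.6, -0.3, -2.9]
grip_width: 0.144
```

```bash
python3 - <<'E'
from h import *
s=env.state(); 
print(s['tool_pos'],np.arctan2(*cv2.Rodrigues(s['tool_rot'])[0][[1,0],0])-np.pi/2,s['force'])
im=env.capture("wrist")[:,:,::-1];cv2.imwrite("pics/i_w.png",cv2.resize(im,None,fx=1.4,fy=1.4,interpolation=cv2.INTER_CUBIC))
E
```

```text
[0.52767205 0.07369215 0.10049492] -0.14210370919714155 [ 0.61750533 -0.28709932 -2.90315696]
```

View pics/i_w.png

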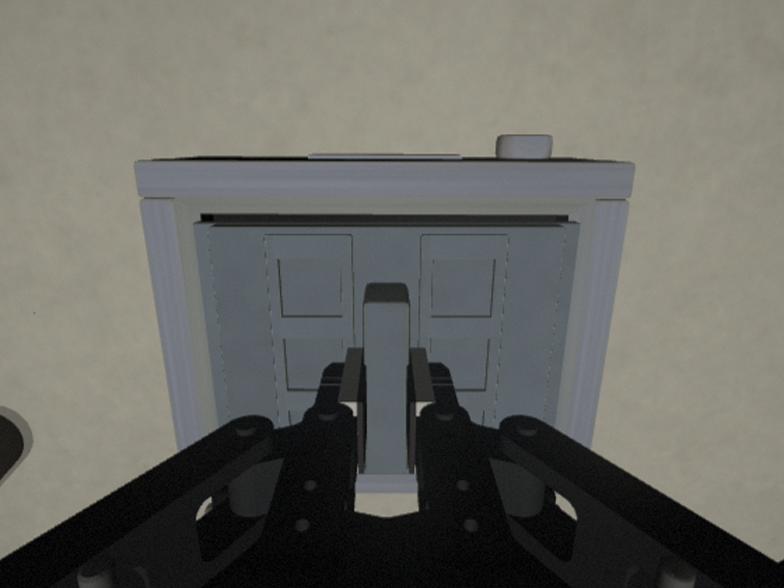

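Emit:
{"api": "arm_command", "payload": {
  "rows": [
    {"xyz": [0,-0.8,-3],"twist": [0,0,0]},
    {"xyz": [0,-0.8,-5],"twist": [0,0,0]},
    {"xyz": [0,-0.8,-6],"twist": [0,0,0]},
    {"xyz": [0,-0.8,-6],"twist": [0,0,0]}
  ]
}}

```text
clock: 7.85
tool_pos: [0.5279, 0.0729, 0.0949]
tool_rot: [2.369, 2.055, 0.002]
force: [0.9, -0.6, -2.5]
grip_width: 0.143
```

Emit:
{"api": "arm_command", "payload": {
  "rows": [
    {"xyz": [0,0,-1.5],"twist": [0,0,0]},
    {"xyz": [0,0,-3],"twist": [0,0,0]},
    {"xyz": [0,0,-4],"twist": [0,0,0]},
    {"xyz": [0,0,-4],"twist": [0,0,0]}
  ]
}}

```text
clock: 8.25
tool_pos: [0.528, 0.0728, 0.0912]
tool_rot: [2.369, 2.054, 0.002]
force: [-0.8, -2.7, 2.8]
grip_width: 0.146
```

Emit:
{"api": "arm_command", "payload": {
  "rows": [
    {"xyz": [0,0,-1],"twist": [0,0,0]},
    {"xyz": [0,0,-2],"twist": [0,0,0]},
    {"xyz": [0,0,-2],"twist": [0,0,0]}
  ]
}}

```text
clock: 8.55
tool_pos: [0.5284, 0.0728, 0.0899]
tool_rot: [2.368, 2.054, 0.004]
force: [-0.9, 0.1, 9.4]
grip_width: 0.142
```

Emit:
{"api": "arm_command", "payload": {
  "rows": [
    {"xyz": [0,0,-1.5],"twist": [0,0,0]},
    {"xyz": [0,0,-3],"twist": [0,0,0]},
    {"xyz": [0,0,-3],"twist": [0,0,0]}
  ]
}}

```text
clock: 8.85
tool_pos: [0.529, 0.0728, 0.0876]
tool_rot: [2.367, 2.053, 0.006]
force: [1.5, -1.0, 5.8]
grip_width: 0.143
```

Emit:
{"api": "arm_command", "payload": {
  "rows": [
    {"xyz": [0,0,-1.5],"twist": [0,0,0]},
    {"xyz": [0,0,-3],"twist": [0,0,0]},
    {"xyz": [0,0,-3],"twist": [0,0,0]}
  ]
}}

```text
clock: 9.15
tool_pos: [0.529, 0.0728, 0.0844]
tool_rot: [2.367, 2.053, 0.006]
force: [-0.3, -0.2, -0.0]
grip_width: 0.141
```

```bash
python3 - <<'E'
from h import *
s=env.state(); 
print(s['tool_pos'],s['force'],s['moment'],cv2.Rodrigues(s['tool_rot'])[0])
im=env.capture("wrist")[:,:,::-1];cv2.imwrite("pics/j_w.png",cv2.resize(im,None,fx=1.4,fy=1.4,interpolation=cv2.INTER_CUBIC))
im=env.capture("scene")[:,:,::-1];cv2.imwrite("pics/j_s.png",cv2.resize(im[130:280,190:330],None,fx=4,fy=4,interpolation=cv2.INTER_CUBIC))
E
```

```text
[0.52898199 0.07281245 0.08438654] [-0.3293836  -0.20938007 -0.03081063] [-0.02482155  0.08528864 -0.12726115] [[ 0.14155986  0.98989656  0.00809993]
 [ 0.9899269  -0.14153526 -0.00353608]
 [-0.00235393  0.0085189  -0.99996094]]
```

View pics/j_w.png

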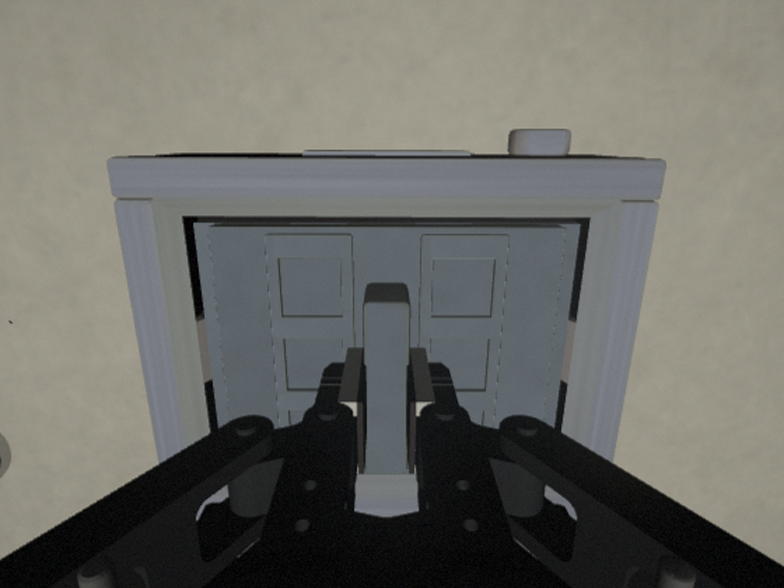

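View pics/j_s.png

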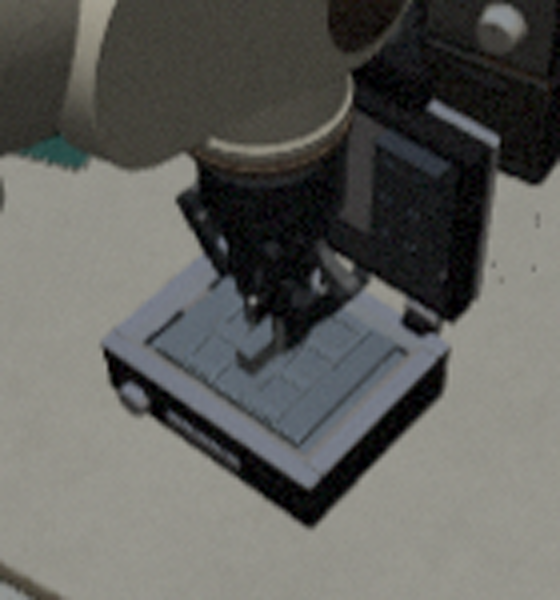

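Emit:
{"api": "arm_command", "payload": {
  "rows": [
    {"xyz": [0,0,-1],"twist": [0,0,0]},
    {"xyz": [0,0,-2],"twist": [0,0,0]},
    {"xyz": [0,0,-3],"twist": [0,0,0]},
    {"xyz": [0,0,-3],"twist": [0,0,0]}
  ]
}}

```text
clock: 9.65
tool_pos: [0.529, 0.0729, 0.082]
tool_rot: [2.367, 2.053, 0.006]
force: [-6.8, -0.4, 13.0]
grip_width: 0.14
```

Emit:
{"api": "arm_command", "payload": {
  "rows": [
    {"xyz": [0,0,-1],"twist": [0,0,0]},
    {"xyz": [0,0,-1.5],"twist": [0,0,0]},
    {"xyz": [0,0,-1.5],"twist": [0,0,0]}
  ]
}}

```text
clock: 9.95
tool_pos: [0.529, 0.0729, 0.082]
tool_rot: [2.367, 2.053, 0.007]
force: [-13.4, -0.3, 26.0]
grip_width: 0.143
```

Emit:
{"api": "arm_command", "payload": {
  "rows": [
    {"xyz": [0,0,0],"twist": [0,0,0]},
    {"xyz": [0,0,0],"twist": [0,0,0]},
    {"xyz": [0,0,0],"twist": [0,0,0]}
  ],
  "gripper": 40
}}

```text
clock: 10.25
tool_pos: [0.5291, 0.0728, 0.0819]
tool_rot: [2.367, 2.053, 0.007]
force: [0.6, 1.0, 0.4]
grip_width: 0.47
```

Emit:
{"api": "arm_command", "payload": {
  "rows": [
    {"xyz": [0,0,20],"twist": [0,0,0]},
    {"xyz": [-20,0,60],"twist": [0,0,0]},
    {"xyz": [-40,0,100],"twist": [0,0,0]},
    {"xyz": [-60,0,140],"twist": [0,0,0]},
    {"xyz": [-60,0,140],"twist": [0,0,0]}
  ],
  "gripper": 0
}}

```text
clock: 10.75
tool_pos: [0.4691, 0.073, 0.2271]
tool_rot: [2.363, 2.05, 0.015]
force: [0.7, -0.5, -0.5]
grip_width: -0.002
```

```bash
python3 - <<'E'
from h import *
import pickle
s=env.state();c=env.calibration("wrist"); pickle.dump((s,c),open("k.pkl","wb"))
print(s['tool_pos'],s['force'],cv2.Rodrigues(s['tool_rot'])[0])
im=env.capture("wrist")[:,:,::-1];cv2.imwrite("pics/k_raw.png",im);cv2.imwrite("pics/k_w.png",cv2.resize(im,None,fx=1.4,fy=1.4,interpolation=cv2.INTER_CUBIC))
im=env.capture("scene")[:,:,::-1];cv2.imwrite("pics/k_s.png",cv2.resize(im[130:280,190:330],None,fx=4,fy=4,interpolation=cv2.INTER_CUBIC))
E
```

```text
[0.46909603 0.07298465 0.22714277] [ 0.73144394 -0.52757562 -0.46176806] [[ 0.14101785  0.9898732   0.01627924]
 [ 0.99000613 -0.14097619 -0.00368424]
 [-0.00135195  0.01663609 -0.9998607 ]]
```

View pics/k_w.png

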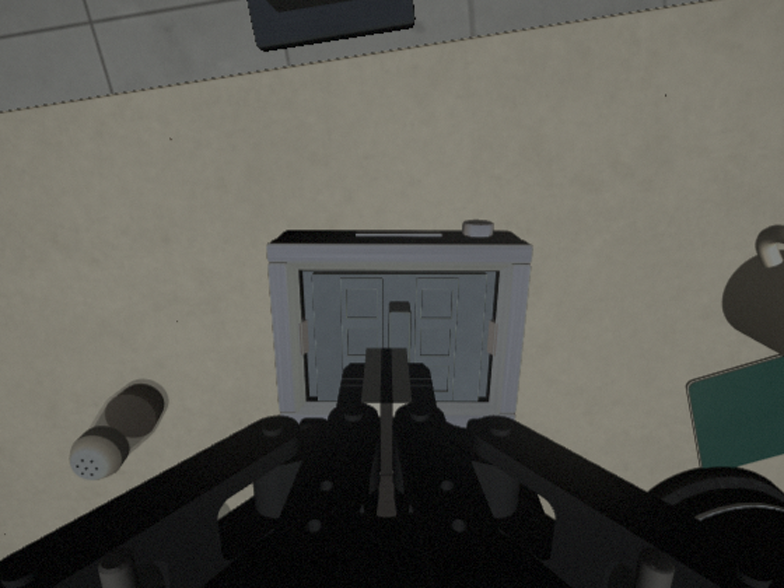

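View pics/k_s.png

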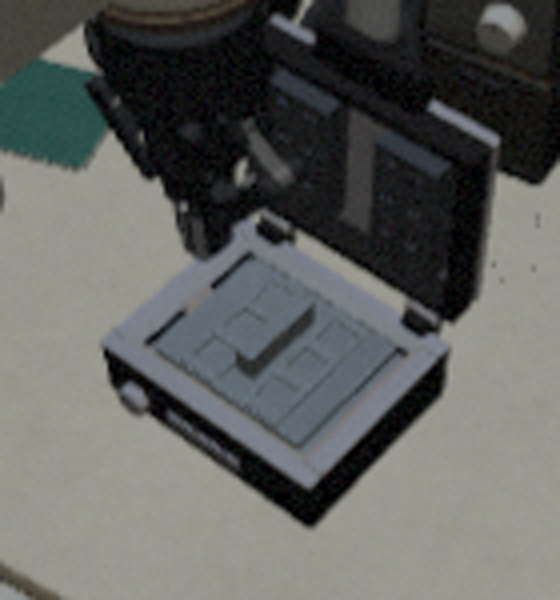

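```bash
python3 - <<'E'
import cv2
im=cv2.imread("pics/k_raw.png")
cv2.imwrite("pics/k_z.png",cv2.resize(im[160:305,185:390],None,fx=3.8,fy=3.8,interpolation=cv2.INTER_CUBIC))
E
```

```text
(no output)
```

View pics/k_z.png

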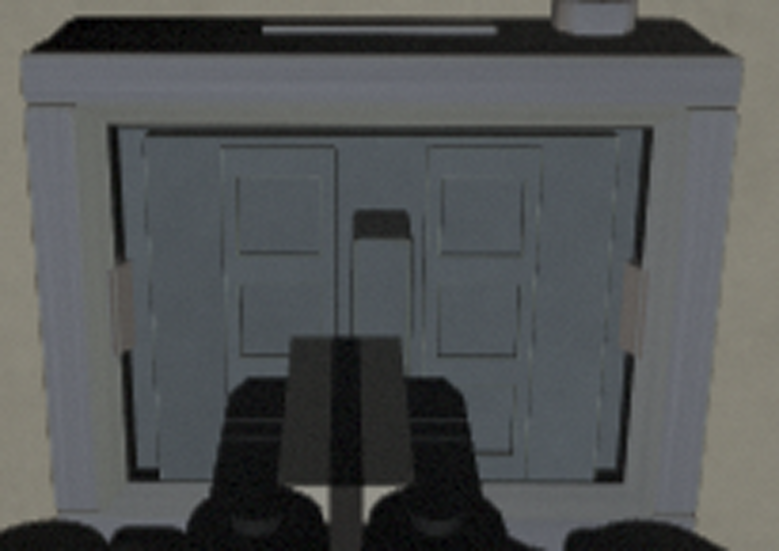

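Emit:
{"api": "arm_command", "payload": {
  "rows": [
    {"xyz": [20,20,-35],"twist": [0.004,0.016,0]},
    {"xyz": [40,40,-70],"twist": [0.004,0.016,0]},
    {"xyz": [66,48.5,-105],"twist": [0.004,0.016,0]},
    {"xyz": [66,48.5,-130],"twist": [0.004,0.016,0]},
    {"xyz": [66,48.5,-138],"twist": [0.004,0.016,0]}
  ]
}}

```text
clock: 11.35
tool_pos: [0.5336, 0.1214, 0.0801]
tool_rot: [-2.367, -2.054, 0.014]
force: [-0.5, -0.8, -0.1]
grip_width: 0.001
```

Emit:
{"api": "arm_command", "payload": {
  "rows": [
    {"xyz": [0,0,-3],"twist": [0,0,0]},
    {"xyz": [0,0,-6],"twist": [0,0,0]},
    {"xyz": [0,0,-9],"twist": [0,0,0]},
    {"xyz": [0,0,-9],"twist": [0,0,0]}
  ]
}}

```text
clock: 11.75
tool_pos: [0.5338, 0.1214, 0.0767]
tool_rot: [-2.368, -2.055, 0.011]
force: [-35.0, -4.1, 73.1]
grip_width: 0.001
```

Emit:
{"api": "arm_command", "payload": {
  "rows": [
    {"xyz": [0,0,20],"twist": [0,0,0]},
    {"xyz": [0,0,40],"twist": [0,0,0]},
    {"xyz": [-7,-45,40],"twist": [0,0,0]},
    {"xyz": [-14,-97,40],"twist": [0,0,0]},
    {"xyz": [-14,-97,20],"twist": [0,0,0]}
  ]
}}

```text
clock: 12.25
tool_pos: [0.5206, 0.02, 0.0998]
tool_rot: [-2.375, -2.054, 0.007]
force: [1.5, 1.0, -1.0]
grip_width: 0.002
```

Emit:
{"api": "arm_command", "payload": {
  "rows": [
    {"xyz": [0,0,-8],"twist": [0,0,0]},
    {"xyz": [0,0,-15],"twist": [0,0,0]},
    {"xyz": [0,0,-15],"twist": [0,0,0]}
  ]
}}

```text
clock: 12.55
tool_pos: [0.5204, 0.0206, 0.0846]
tool_rot: [-2.374, -2.055, 0.007]
force: [0.3, 0.1, 0.8]
grip_width: -0.005
```

Emit:
{"api": "arm_command", "payload": {
  "rows": [
    {"xyz": [0,3,-2],"twist": [0,0,0]},
    {"xyz": [0,3,-4],"twist": [0,0,0]},
    {"xyz": [0,3,-6],"twist": [0,0,0]},
    {"xyz": [0,3,-8.5],"twist": [0,0,0]}
  ]
}}

```text
clock: 12.95
tool_pos: [0.5207, 0.0239, 0.0768]
tool_rot: [-2.374, -2.056, 0.007]
force: [-22.2, 4.5, 57.7]
grip_width: 0.0
```

Emit:
{"api": "arm_command", "payload": {
  "rows": [
    {"xyz": [0,0,30],"twist": [0,0,0]},
    {"xyz": [-20,0,75],"twist": [0,0,0]},
    {"xyz": [-40,20,120],"twist": [0,0,0]},
    {"xyz": [-55,40,165],"twist": [0,0,0]},
    {"xyz": [-55,50,210],"twist": [0,0,0]}
  ]
}}

```text
clock: 13.45
tool_pos: [0.4639, 0.0748, 0.2881]
tool_rot: [-2.373, -2.056, 0.007]
force: [1.1, -0.4, -0.1]
grip_width: -0.002
```

```bash
python3 - <<'E'
from h import *
seat=np.array([.5275,.0725]);yaw=-.142
ex=np.array([np.cos(yaw),np.sin(yaw)]);ey=np.array([-ex[1],ex[0]])
def lid(P,th):
    P=np.asarray(P,float)/1000
    x=P[:,0]*np.cos(th)+P[:,2]*np.sin(th); z=-P[:,0]*np.sin(th)+P[:,2]*np.cos(th)
    w=seat+ex*(.074)+x[:,None]*ex+P[:,1:2]*ey
    return np.c_[w,z+.066]
for n in("scene","top"):
    im=env.capture(n)[:,:,::-1].copy(); c=env.calibration(n)
    x0,y0,x1,y1,k=(200,100,340,240,5) if n=="scene" else (205,140,305,240,6)
    big=cv2.resize(im[y0:y1,x0:x1],None,fx=k,fy=k,interpolation=cv2.INTER_CUBIC)
    for th,col in((1.6,(0,0,255)),(1.75,(0,255,0)),(1.9,(255,0,0))):
        q=(proj(lid([(-142,84,27),(-142,-84,27),(-6,-84,27),(-6,84,27)],th),c)-[x0,y0])*k
        cv2.polylines(big,[q.astype(int)],True,col,1)
    cv2.imwrite(f"pics/l_{n}.png",big)
im=env.capture("wrist")[:,:,::-1];cv2.imwrite("pics/l_w.png",cv2.resize(im,None,fx=1.4,fy=1.4,interpolation=cv2.INTER_CUBIC))
print(env.state()['tool_pos'],env.tip_extent)
E
```

```text
[0.46633294 0.07451204 0.28947281] 0.025
```

View pics/l_scene.png

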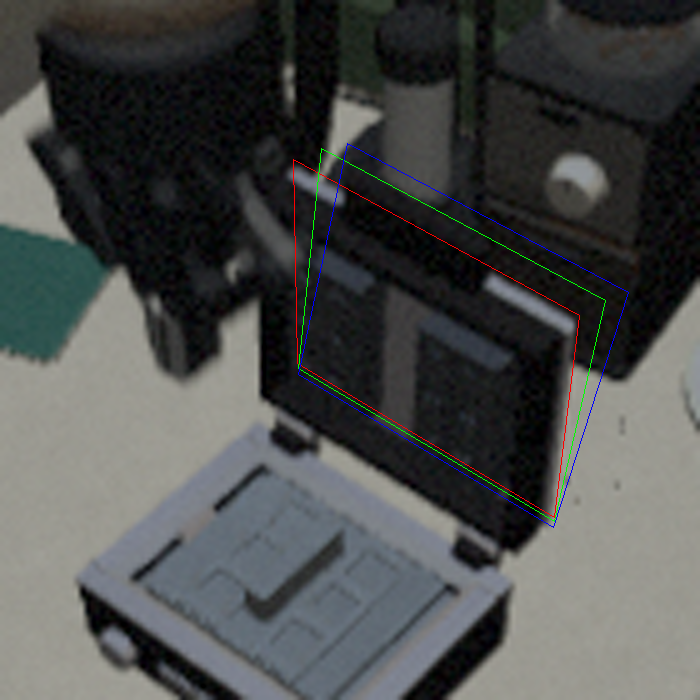

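View pics/l_top.png

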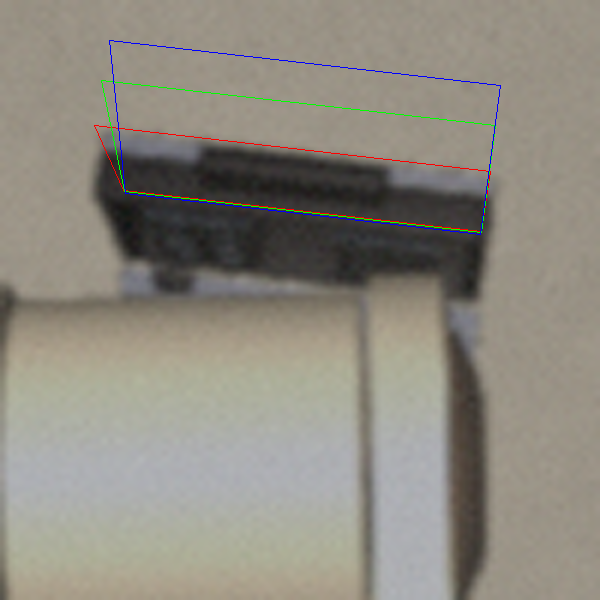

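View pics/l_w.png

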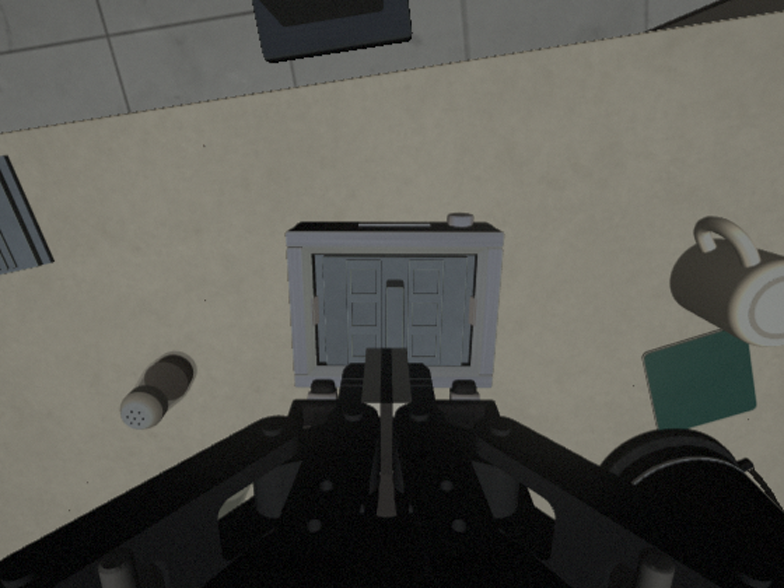

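```bash
python3 - <<'E'
from h import *
c=env.calibration("scene")
R=cv2.Rodrigues(c['rvec'])[0];C=-R.T@c['tvec']
for u,v in((324,176),(298,163),(264,141),(285,135),(240,150)):
  for z in (0,.1,.2):
    d=R.T@np.array([(u-c['cx'])/c['fx'],(v-c['cy'])/c['fy'],1]);t=(z-C[2])/d[2];print(u,v,z,(C+t*d).round(3))
E
```

```text
324 176 0 [0.782 0.014 0.   ]
324 176 0.1 [ 0.691 -0.021  0.1  ]
324 176 0.2 [ 0.6   -0.056  0.2  ]
298 163 0 [0.79  0.105 0.   ]
298 163 0.1 [0.698 0.059 0.1  ]
298 163 0.2 [0.606 0.012 0.2  ]
264 141 0 [0.821 0.244 0.   ]
264 141 0.1 [0.725 0.18  0.1  ]
264 141 0.2 [0.629 0.117 0.2  ]
285 135 0 [0.88  0.202 0.   ]
285 135 0.1 [0.777 0.144 0.1  ]
285 135 0.2 [0.674 0.085 0.2  ]
240 150 0 [0.748 0.284 0.   ]
240 150 0.1 [0.661 0.216 0.1  ]
240 150 0.2 [0.574 0.148 0.2  ]
```

```bash
python3 - <<'E'
import cv2
a=cv2.imread("pics/scene0.png");cv2.imwrite("pics/sz.png",cv2.resize(a[40:200,180:380],None,fx=4,fy=3.7,interpolation=cv2.INTER_CUBIC))
a=cv2.imread("pics/top0.png");cv2.imwrite("pics/tz.png",cv2.resize(a[70:200,110:340],None,fx=3.4,fy=4,interpolation=cv2.INTER_CUBIC))
E
```

```text
(no output)
```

View pics/sz.png

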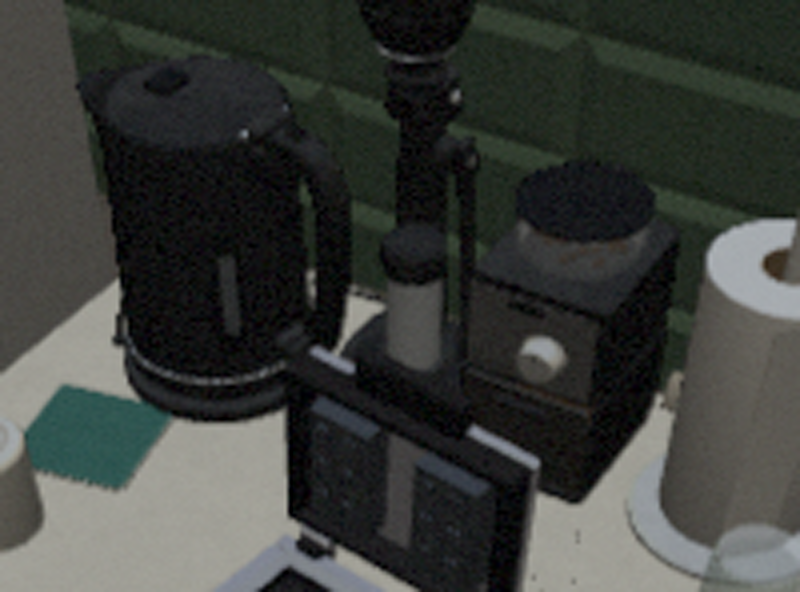

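View pics/tz.png

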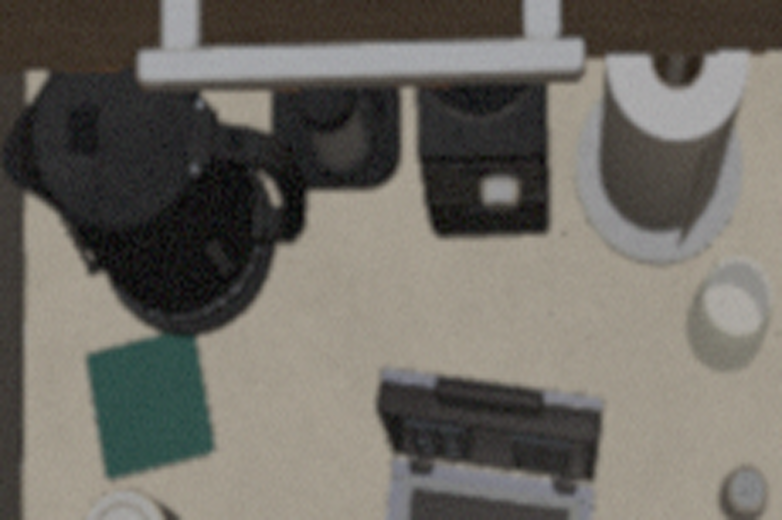

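Emit:
{"api": "arm_command", "payload": {
  "rows": [
    {"xyz": [20,-2,25],"twist": [0,0,0]},
    {"xyz": [65,-7,30],"twist": [0,0,0]},
    {"xyz": [112,-12,30],"twist": [0,0,0]},
    {"xyz": [160,-17,30],"twist": [0,0,0]},
    {"xyz": [206,-22,30],"twist": [0,0,0]}
  ]
}}

```text
clock: 14.1
tool_pos: [0.6742, 0.052, 0.3179]
tool_rot: [2.373, 2.057, -0.002]
force: [0.4, 0.7, 1.2]
grip_width: -0.0
```

Emit:
{"api": "arm_command", "payload": {
  "rows": [
    {"xyz": [2,0,-5],"twist": [0,0,0]},
    {"xyz": [2,0,-10],"twist": [0,0,0]}
  ]
}}

```text
clock: 14.3
tool_pos: [0.6769, 0.0515, 0.3047]
tool_rot: [-2.373, -2.056, 0.006]
force: [-0.7, -0.1, -0.8]
grip_width: 0.001
```

```bash
python3 - <<'E'
from h import *
s=env.state();print(s['tool_pos'],cv2.Rodrigues(s['tool_rot'])[0][:,2],s['force'])
im=env.capture("scene")[:,:,::-1];cv2.imwrite("pics/m_s.png",cv2.resize(im[60:260,170:350],None,fx=4,fy=3,interpolation=cv2.INTER_CUBIC))
im=env.capture("wrist")[:,:,::-1];cv2.imwrite("pics/m_w.png",cv2.resize(im,None,fx=1.4,fy=1.4,interpolation=cv2.INTER_CUBIC))
E
```

```text
[0.67686644 0.05152186 0.30467895] [-0.00379662 -0.00154535 -0.9999916 ] [-0.69480877 -0.06853727 -0.78002936]
```

View pics/m_s.png

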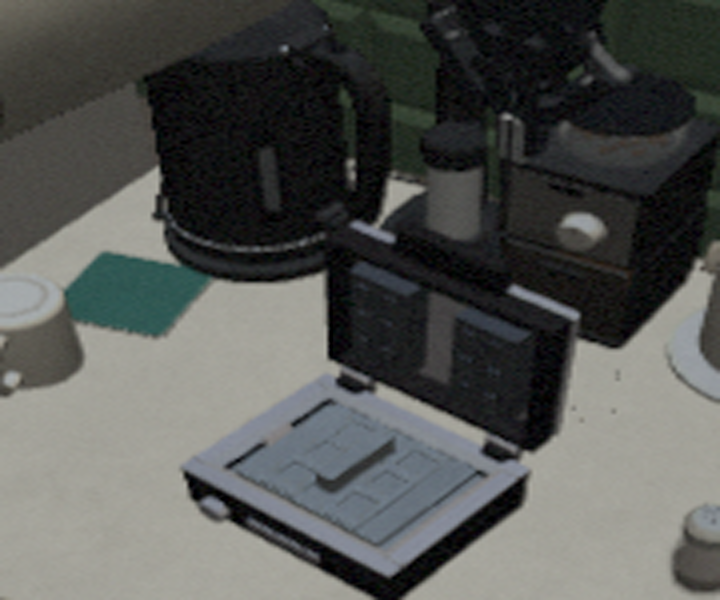

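View pics/m_w.png

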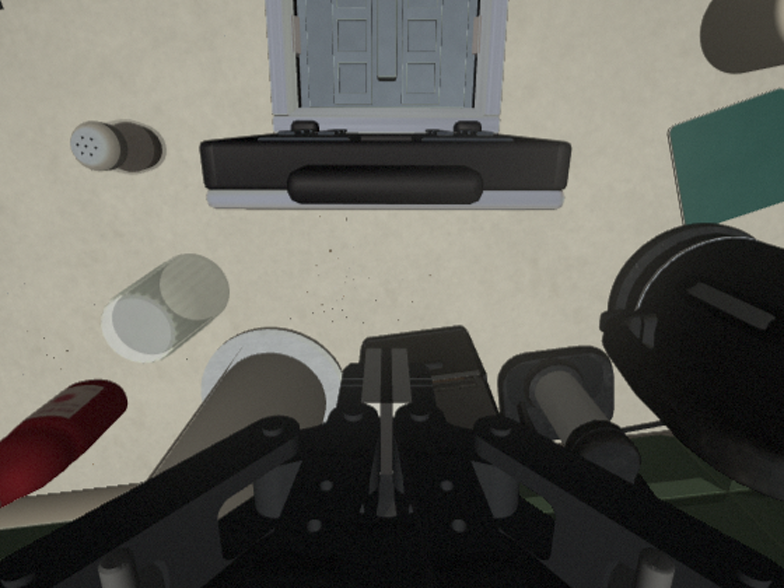

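Emit:
{"api": "arm_command", "payload": {
  "rows": [
    {"xyz": [0,0,-35],"twist": [0,0,0]},
    {"xyz": [-5,0,-70],"twist": [0,0,0]},
    {"xyz": [-15,2,-94],"twist": [0,0,0]},
    {"xyz": [-30,4,-94],"twist": [0,0,0]}
  ]
}}

```text
clock: 14.8
tool_pos: [0.6429, 0.0562, 0.2094]
tool_rot: [-2.371, -2.056, 0.009]
force: [5.1, -0.6, -3.8]
grip_width: 0.002
```

Emit:
{"api": "arm_command", "payload": {
  "rows": [
    {"xyz": [-12,2,0],"twist": [0,0,0]},
    {"xyz": [-24,4,1],"twist": [0,0,0]},
    {"xyz": [-36,6,1],"twist": [0,0,0]},
    {"xyz": [-48,7,2],"twist": [0,0,0]}
  ]
}}

```text
clock: 15.2
tool_pos: [0.5938, 0.0635, 0.2123]
tool_rot: [-2.372, -2.057, 0.007]
force: [3.0, 0.3, -0.1]
grip_width: -0.0
```

Pushing works (about 3 N). I'll continue along the arc.

Emit:
{"api": "arm_command", "payload": {
  "rows": [
    {"xyz": [-12,2,-3],"twist": [0,0,0]},
    {"xyz": [-24,3,-7],"twist": [0,0,0]},
    {"xyz": [-35,5,-10],"twist": [0,0,0]},
    {"xyz": [-50,7,-20],"twist": [0,0,0]},
    {"xyz": [-65,9,-31],"twist": [0,0,0]}
  ]
}}

```text
clock: 15.7
tool_pos: [0.5278, 0.0727, 0.1816]
tool_rot: [-2.372, -2.057, 0.005]
force: [1.0, 0.1, -0.5]
grip_width: -0.002
```

```bash
python3 - <<'E'
from h import *
s=env.state();print(s['tool_pos'],cv2.Rodrigues(s['tool_rot'])[0][:,2],s['force'])
im=env.capture("scene")[:,:,::-1];cv2.imwrite("pics/n_s.png",cv2.resize(im[60:260,170:350],None,fx=4,fy=3,interpolation=cv2.INTER_CUBIC))
E
```

```text
[0.52782892 0.07272209 0.1816402 ] [-0.00342718 -0.00125947 -0.99999333] [ 1.04164422  0.07579213 -0.47040194]
```

View pics/n_s.png

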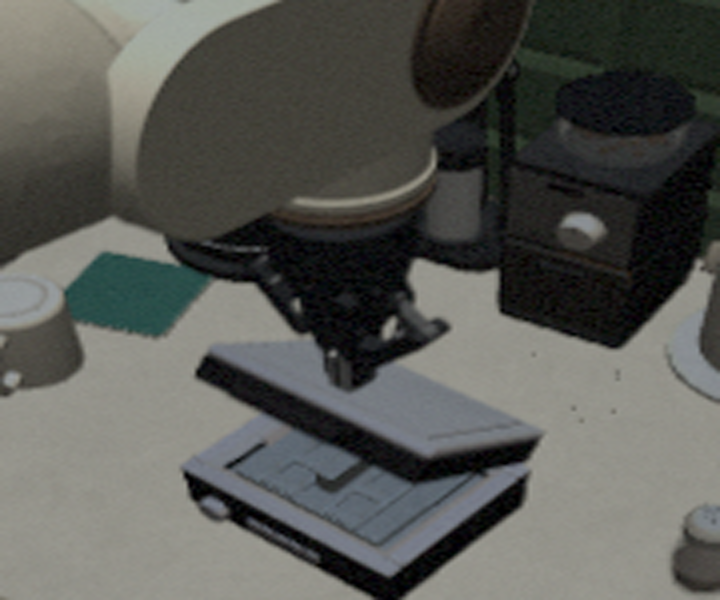

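Emit:
{"api": "arm_command", "payload": {
  "rows": [
    {"xyz": [-11,2,-15],"twist": [0,0,0]},
    {"xyz": [-22,3,-30],"twist": [0,0,0]},
    {"xyz": [-28,4,-42],"twist": [0,0,0]},
    {"xyz": [-33,5,-53],"twist": [0,0,0]},
    {"xyz": [-35,5,-59],"twist": [0,0,0]}
  ]
}}

```text
clock: 16.25
tool_pos: [0.49, 0.0782, 0.1199]
tool_rot: [-2.37, -2.056, 0.01]
force: [0.2, 0.5, 1.2]
grip_width: 0.002
```

Emit:
{"api": "arm_command", "payload": {
  "rows": [
    {"xyz": [0,0,-2],"twist": [0,0,0]},
    {"xyz": [0,0,-4],"twist": [0,0,0]},
    {"xyz": [0,0,-5],"twist": [0,0,0]},
    {"xyz": [0,0,-5],"twist": [0,0,0]}
  ]
}}

```text
clock: 16.65
tool_pos: [0.49, 0.0783, 0.1177]
tool_rot: [-2.37, -2.056, 0.01]
force: [-25.8, -0.7, 46.4]
grip_width: 0.001
```

Emit:
{"api": "arm_command", "payload": {
  "rows": [
    {"xyz": [0,0,25],"twist": [0,0,0]},
    {"xyz": [0,0,65],"twist": [0,0,0]},
    {"xyz": [-20,-20,105],"twist": [0,0,0]},
    {"xyz": [-50,-60,130],"twist": [0,0,0]},
    {"xyz": [-80,-100,140],"twist": [0,0,0]}
  ]
}}

```text
clock: 17.15
tool_pos: [0.4138, -0.0172, 0.2586]
tool_rot: [-2.37, -2.06, 0.007]
force: [1.1, -1.0, -0.6]
grip_width: 0.002
```

```bash
python3 - <<'E'
from h import *
s=env.state();print(s['tool_pos'],s['force'])
seat=np.array([.5275,.0725]);yaw=-.142
ex=np.array([np.cos(yaw),np.sin(yaw)]);ey=np.array([-ex[1],ex[0]])
def lid(P,th):
    P=np.asarray(P,float)/1000
    x=P[:,0]*np.cos(th)+P[:,2]*np.sin(th); z=-P[:,0]*np.sin(th)+P[:,2]*np.cos(th)
    return np.c_[seat+ex*.074+x[:,None]*ex+P[:,1:2]*ey,z+.066]
im=env.capture("scene")[:,:,::-1].copy();cv2.imwrite("pics/o_full.png",im)
b=cv2.resize(im[130:280,190:330],None,fx=4,fy=4,interpolation=cv2.INTER_CUBIC)
for th,col in((0,(0,0,255)),(.1,(0,255,0))):
    q=(proj(lid([(-142,84,27),(-142,-84,27),(-6,-84,27),(-6,84,27)],th),env.calibration("scene"))-[190,130])*4
    cv2.polylines(b,[q.astype(int)],True,col,1)
cv2.imwrite("pics/o_s.png",b)
E
```

```text
[ 0.41375479 -0.01715118  0.25862979] [ 1.08332553 -1.01254315 -0.59928817]
```

View pics/o_s.png

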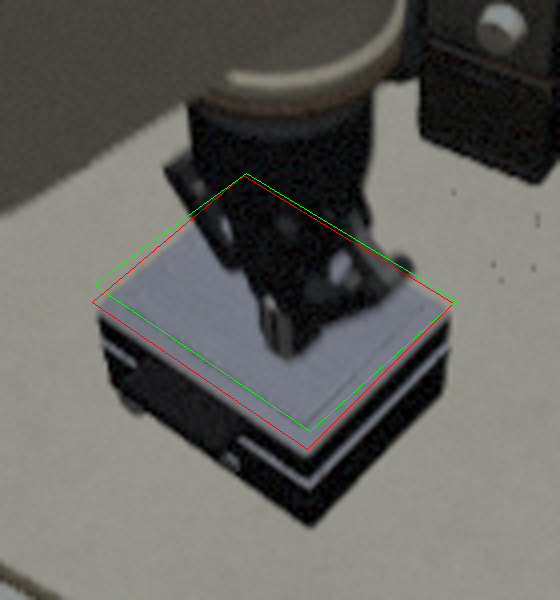

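View pics/o_full.png

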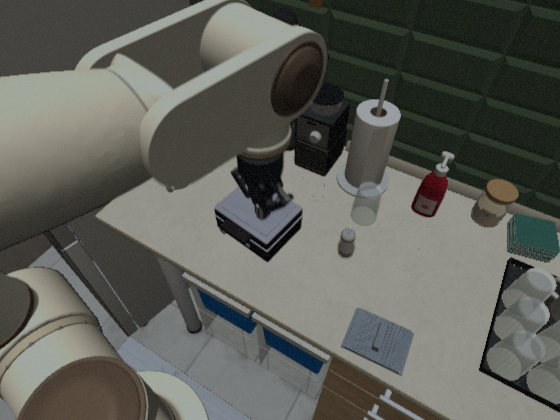

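```bash
python3 -c "
from bench import env
print(env.sign_off())"
```

```text
the job is handed in; nothing more can be done
None
```

The waffle plate is in the waffle maker, snapped home at both ends, and the lid is shut. I handed the job in at about 17 s; it reported no verdict.

**What I did:** I gripped the square-pocket plate by its rib, lowered it into the well and pressed until both catches snapped. After checking both ends I swung the lid shut with the closed fingertips, pushing from behind.

**Checks before closing the lid:**
- **Pressing home:** the plate stopped hard with the tool at 82 mm, which puts the plate's underside at about 40 mm, its home height.
- **Each end:** pressing the left and right bare bands gave hard stops at tool heights of 76.7 and 76.8 mm; a plate that is home should give 77 mm.
- **Catches:** the wrist picture showed both catches lying over the flange.

**Checks after closing the lid:**
- **Lid:** it stopped hard at a tool height of 117.7 mm, against 118 mm for fully shut. In the last scene picture its front edge lies on the outline I calculated for 0 rad.
- **Other objects:** the barred plate, glass and shaker looked unmoved in that picture. The mug was hidden behind the arm, but the arm never went near it.
- **Arm:** it was clear of everything at hand-in.

**Disagreements:**
- The top and wrist cameras put the maker's sideways position 2 to 4 mm apart. I used the wrist view, and the plate went in with no side force to speak of.
- The presses on the plate ends reached 73 N and 58 N at the wrist, harder than I meant but under the 120 N limit.

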